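Charge the milling jar and screw it shut

TASK

Charge the milling jar in the stand: put every piece of raw mix from the steel tray into it, pour in all the white grinding pebbles from the scoop, and stand the empty scoop back on the bench. Then set the blue lid on the jar, turn it back anticlockwise until it drops into the thread start, and screw it clockwise fully home, square on the rim. Leave the other things on the bench where they are.

Things in the scene. Friction and masses are not known exactly. Their poses are not given: they have to be found in the camera images.
- stand: fixed clamp stand: 130 mm square steel base 8 mm thick, two blue jaws (to 53 mm high) that hold the off-white milling jar so that it cannot turn. The jar is 99 mm wide, its bore 71 mm wide and 106 mm deep. Origin at the centre of the base's underside; the jar's own rotation in the jaws is random and not given
- mouth (a point): centre of the jar's open mouth in the plane of the rim, 123 mm above the bench, z up. Below it is a 78 mm neck, 28 mm high, with 2 outside thread ridges (90 mm over them). Their starts are openings 32 degrees wide, half a turn apart, at an unknown rotation; from its start each ridge falls 6 mm clockwise seen from above and ends at an upright stop rib 6 mm wide, 3 mm higher than it
- lid: blue screw lid, 101 mm across, flat top 29.4 mm above its origin, on it a bar grip; 51.4 mm tall in all, 0.2 kg. Origin at the centre of the skirt's lower edge, z up; lies upright on the bench. Inside the skirt are two lugs 20 degrees wide, on the lid's x axis (in line with the bar); 1.5 mm play round the neck. Right-hand thread, 15 mm per turn, turns easily (under 0.3 N m)
- lid_grip (a point): centre of the lid's bar grip, 40.4 mm above the lid's origin: the bar is 56 mm long (along x), 18 mm wide (y), 22 mm high; axes as the lid's
- lid_seal (a point): centre of the lid's inner sealing face, 24.4 mm above its origin. Set on at a wrong rotation the lugs lie on the ridges: this point is 9 to 16 mm above the mouth and clockwise turning only meets the stop ribs. Turned anticlockwise (at most half a turn) it drops to 5 to 7 mm, and turns back no further. Then about 130 degrees clockwise bring it down on the rim, 0 mm, at a firm stop
- scoop: open-nosed metal charging scoop standing on the bench: pan 84 mm long, 70 mm wide, 36 mm high walls, floor 3 mm, with a nose narrowing to 50 mm and rising 10 degrees at the +x end, red handle at the -x end; 0.16 kg. Origin at the centre of the pan's underside, x towards the nose, z up. Tipped nose down by some 55 to 65 degrees it empties
- scoop_grip (a point): point to grip on the scoop's handle: the middle of a level bar 74 mm long, 16 mm wide, 12 mm high, 34 mm above the scoop's underside and 72 mm behind its origin; axes as the scoop's
- scoop_lip (a point): middle of the scoop's pouring edge, 78 mm ahead of its origin and 9.5 mm above its underside; axes as the scoop's
- tray: shallow steel sample tray, 200 by 190 mm, floor 3 mm, rim 11 mm high, fixed; origin at the centre of its underside
- limestone: grey-buff limestone piece, 31 (x) by 26 (y) by 24 (high) mm; stands on the tray at the start; origin at the centre of its underside, z up. May be absent
- brick: red brick chip, 34 (x) by 24 (y) by 21 (high) mm; stands on the tray at the start; origin at the centre of its underside, z up. May be absent
- slag: dark slag lump, round, 29 mm across and 25 mm high; stands on the tray at the start; origin at the centre of its underside, z up. May be absent
- gypsum: white gypsum lump, round, 27 mm across and 24 mm high; stands on the tray at the start; origin at the centre of its underside, z up. May be absent
- pebble0: white ceramic grinding pebble, a cylinder 16 mm in diameter and 16 mm long, standing in the scoop at the start; origin at the centre of its lower end, z along its axis
- pebble1: white ceramic grinding pebble, a cylinder 16 mm in diameter and 16 mm long, standing in the scoop at the start; origin at the centre of its lower end, z along its axis
- pebble2: white ceramic grinding pebble, a cylinder 16 mm in diameter and 16 mm long, standing in the scoop at the start; origin at the centre of its lower end, z along its axis
- pebble3: white ceramic grinding pebble, a cylinder 16 mm in diameter and 16 mm long, standing in the scoop at the start; origin at the centre of its lower end, z along its axis
- pebble4: white ceramic grinding pebble, a cylinder 16 mm in diameter and 16 mm long, standing in the scoop at the start; origin at the centre of its lower end, z along its axis
- pebble5: white ceramic grinding pebble, a cylinder 16 mm in diameter and 16 mm long, standing in the scoop at the start; origin at the centre of its lower end, z along its axis
- beaker: empty glass beaker, 62 mm across, 85 mm tall; not part of the job; origin at the centre of its underside
- wash_bottle: white wash bottle with red cap, 68 mm across, about 195 mm tall; not part of the job; origin at the centre of its underside
- stopper: brick-red rubber stopper, 32 mm across, 26 mm high; not part of the job; origin at the centre of its underside
- spoon: steel spoon, 150 mm long, lying along its x; not part of the job; origin at the centre of its underside

How it is judged:
By the outcome, as a careful person would: the job done as asked, in the order asked, and still so for the second after the job is handed in, with the robot touching nothing.
Of limestone, brick, slag, gypsum only 2 to 4 are there at a start; the rules pass over those that are not, and their reading is None.
At some moment in a run one of limestone, brick, slag, gypsum, lid may be knocked a few centimetres aside while the robot is not near it.
It also fails if it takes over 210 s, if anything falls off the work surface, if the arm or the gripper's body presses on something with over 40 N, if the wrist force passes 120 N, or if a joint passes its speed limit or range.

ROBOT

A 6-joint arm with a two-finger parallel gripper is mounted at the origin on the work surface. World frame = base frame: x ahead of the robot, y to its left, z up, the work surface at z = 0. Lengths are in m, angles in rad, forces in N, time in s.
With the tool pointing down it reaches from about 0.325 to 0.9 m from the base axis. Payload 6.1 kg.
Tool frame: the origin (TCP) lies at the very end of the fingers, on their centre line; the grasp point (between the pads) lies 19 mm behind it; z points along the fingers, y is the line along which they close (so a half turn about z gives the same grasp; the last joint's range is limited). The gripper opens to 87 mm and grips with 3 to 60 N. Pads are 19 mm wide; open, the fingers measure 117 mm over their backs; the gripper's body (75 mm by 190 mm) begins 51 mm behind the grasp point.
Start: joints at [1.143, 0.22, 1.526, -0, 1.395, -0.126], TCP at [0.186, 0.597, 0.223] pointing down, gripper open.
Joint ranges: [-2.98, 2.98], [-0.91, 2.08], [0.09, 2.57], [-1.24, 4.39], [0.2, 2.65], [-2.68, 2.68]. Speed limits (rad/s): [2.57, 2.57, 3.01, 3.14, 3.14, 3.14].

INTERFACE

Orientations are given as [roll, pitch, yaw] about the fixed x, y, z axes, in that order (R = Rz(yaw) Ry(pitch) Rx(roll)).
In Python, from cell import bot gives the robot as it stands.
- The arm moves only by the shell command python3 shift.py 'ROWS'. ROWS is a JSON list of rows, 1 to 10 of them, each of 7 numbers: dx, dy, dz in m, then a rotation vector rx, ry, rz in rad, then the opening from 0.0 (shut) to 1.0 (fully open); each row shifts and turns the commanded pose from where the row before left it, along the tool's axes as they then stand; what a row does not reach is not made up. A row lasts 1/10 s, in which the tool goes at most 0.05 m and 0.15 rad, less where a joint would pass 70% of its speed; a pose out of reach is approached as far as the arm can. The fingers move at their own pace and stop on an object; the grip force is fixed at half the most. Time passes only in rows, so rows that do not move let the fingers close. It prints the time, the measured TCP pose, the force, the opening and the grip force at its end.
- bot.sense(): the state, without advancing time (a new reading comes with each control period).
- bot.snapshot(name): name is "scene" or "top" or "wrist"; returns the picture (384x512x3 uint8, red, green, blue); there is no depth.
- bot.calibration(name): a dict with "fov_y" (degrees; the focal length in pixels is half the picture's height over the tangent of half this angle, whatever the lens; pixels are square), "cx", "cy" (the principal point, pixels), "dist" ([k1, k2, p1, p2, k3] as OpenCV has them; the pictures are not rectified), "pose" (4x4, takes a point from camera to world coordinates). Camera axes: x right, y up, looking along -z (the intrinsics and any distortion apply to the point x, -y, -z); pixel columns grow to the right and rows downward; lengths in m; the calibration is good to about 2 mm. A picture is of the moment at which its call begins: read the wrist's pose just before it. calibration takes no time and is no camera call; for the wrist camera it gives the pose at the moment of the call.
- bot.close_job(): hands the job in; it is judged then, once.
The state is a dict: "time_s": time; "qpos": joint angles; "joint_vel": joint speeds; "effort": joint torques, N m; "tool_pos": TCP position; "tool_rot": TCP orientation; "wrist_force": force on the tool from outside, world axes, zero at the start; "wrist_torque": the same for the moment, N m; "grip_width": opening from 0.0 (shut) to 1.0 (fully open); "grip_force": force on a finger pad.
Only numpy, scipy, OpenCV 4.12 (cv2) and the standard library are available. Lean on these libraries where they do the work, as an engineer would, in place of code of your own. Each camera call takes 0.05 s, during which the arm holds its last target. There are 200 camera calls.

## Working session

There is one attempt and no reset: what is moved stays moved. The work goes in short steps, Python scripts to look and compute and a shell command to move; the robot and the scene stay as the last step left them, time stands still between calls to the robot, and variables do not carry over. Pictures are saved under pics/ and viewed, at most 14 in all, crops included, and the job is handed in when it is done.

```bash
ls; mkdir -p pics; python3 - <<'E'
from cell import bot
import cv2
s=bot.sense();print(s)
for n in("scene","top"):
    c=bot.calibration(n);print(n,c)
    cv2.imwrite(f"pics/{n}0.png",bot.snapshot(n)[...,::-1])
E
```

```text
cell.py
pics
shift.py
{'time_s': 0.0, 'qpos': array([ 1.14291837e+00,  2.21220396e-01,  1.52760474e+00, -2.54973193e-05,
        1.39469642e+00, -1.26098939e-01]), 'joint_vel': array([ 0.00078214,  0.00094844,  0.00079855,  0.00184617,  0.00028958,
       -0.00027952]), 'effort': array([ 1.62211643e-03, -4.94587541e+01, -3.87392950e+01,  6.99551543e-02,
        5.67570236e-02, -1.65726092e-04]), 'tool_pos': array([0.18551501, 0.59618578, 0.22144418]), 'tool_rot': array([-3.13967592e+00, -2.17692557e-04,  2.83981792e+00]), 'wrist_force': array([ 0.04779132,  0.25934309, -0.03940864]), 'wrist_torque': array([-0.00189267, -0.03883267, -0.00388352]), 'grip_force': 0.0, 'grip_width': 0.9976957322095278}
scene {'fov_y': 49.109498038847725, 'cx': 256.89250886801557, 'cy': 191.6242873737115, 'dist': array([-0.04934423,  0.        ,  0.        ,  0.        ,  0.        ]), 'pose': array([[ 0.54701311, -0.58215979,  0.60155352,  1.16454471],
       [ 0.83693128,  0.39574095, -0.37806763, -0.38196429],
       [-0.01796358,  0.71026691,  0.70370322,  0.83112662],
       [ 0.        ,  0.        ,  0.        ,  1.        ]])}
top {'fov_y': 49.453646396802796, 'cx': 252.63026321854983, 'cy': 193.70553619849917, 'dist': array([-0.15063232,  0.        ,  0.        ,  0.        ,  0.        ]), 'pose': array([[ 0.02195445,  0.9949462 , -0.09797994,  0.43068479],
       [-0.99934494,  0.01901953, -0.03078862, -0.01609989],
       [-0.02876949,  0.09859171,  0.99471201,  1.27929269],
       [ 0.        ,  0.        ,  0.        ,  1.        ]])}
```
View pics/scene0.png

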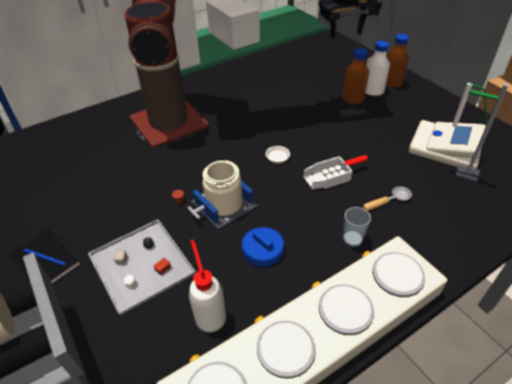

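View pics/top0.png

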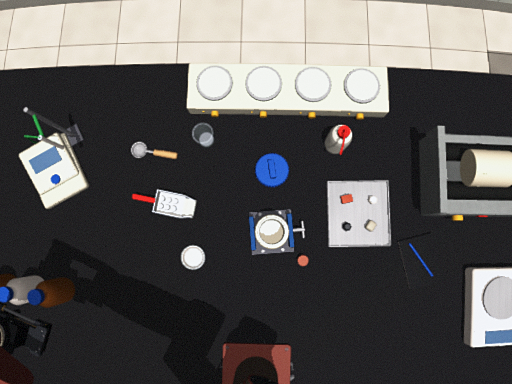

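The scene view shows the jar in its stand at (222,190), lid (263,246), scoop (330,173), and tray with limestone (120,257), slag (148,243), brick (162,266) and gypsum (130,281). In the top view they are at jar (271,232), lid (272,170), scoop (175,203), limestone (370,225), slag (347,227), brick (346,199) and gypsum (373,199).

```bash
cat > h.py <<'E'
import numpy as np, cv2
from scipy.spatial.transform import Rotation as Ro
from cell import bot
def K(c):
    f=192/np.tan(np.radians(c["fov_y"]/2)); return np.array([[f,0,c["cx"]],[0,f,c["cy"]],[0,0,1.]])
def ray(c,px):
    u=cv2.undistortPoints(np.array([[px]],float),K(c),c["dist"])[0,0]
    P=c["pose"]; d=P[:3,:3]@np.array([u[0],-u[1],-1]); return P[:3,3],d/np.linalg.norm(d)
def atz(c,px,z):
    o,d=ray(c,px); return o+d*(z-o[2])/d[2]
def tri(obs):
    A=0;b=0;R=[ray(c,p) for c,p in obs]
    for o,d in R:
        M=np.eye(3)-np.outer(d,d);A=A+M;b=b+M@o
    x=np.linalg.solve(A,b); return x,max(np.linalg.norm(np.cross(x-o,d)) for o,d in R)
def proj(c,X):
    P=c["pose"]; q=P[:3,:3].T@(np.atleast_2d(X)-P[:3,3]).T; q=q*np.array([[1],[-1],[-1]])
    return cv2.projectPoints(q.T.copy(),np.zeros(3),np.zeros(3),K(c),c["dist"])[0][:,0]
def tool():
    s=bot.sense(); return s["tool_pos"],Ro.from_euler("xyz",s["tool_rot"]),s
def delta(pos,rpy=None,R=None):
    "translation in current tool axes, then rotvec in tool axes"
    p,r,s=tool(); R=R if R is not None else Ro.from_euler("xyz",rpy)
    print("d",np.round(r.inv().apply(np.array(pos)-p),4),"rv",np.round((r.inv()*R).as_rotvec(),3))
E
python3 - <<'E'
from h import *
ct,cs=bot.calibration("top"),bot.calibration("scene")
for n,a,b in [("lime",(370,225),(120,257)),("slag",(347,227),(148,243)),("brick",(346,199),(162,266)),("gyps",(373,199),(130,281)),("lid",(272,170),(263,243)),("jar",(271,232),(222,168)),("scooph",(143,198),(357,160)),("scoop",(175,203),(330,175)),("beaker",(204,135),(356,228)),("bottle",(338,140),(205,300))]:
    x,e=tri([(ct,a),(cs,b)]);print(n,x.round(3),round(e,4))
c=bot.calibration("wrist");p,r,s=tool();print(c["fov_y"],r.inv().apply(c["pose"][:3,3]-p),(r.inv()*Ro.from_matrix(c["pose"][:3,:3])).as_matrix().round(3))
E
```

```text
lime [ 0.466 -0.338  0.011] 0.0014
slag [ 0.46  -0.266  0.008] 0.001
brick [ 0.545 -0.264  0.008] 0.0006
gyps [ 0.546 -0.345  0.014] 0.0006
lid [ 0.629 -0.033  0.021] 0.0015
jar [ 0.44  -0.032  0.126] 0.002
scooph [0.535 0.359 0.031] 0.0016
scoop [0.524 0.265 0.012] 0.004
beaker [0.731 0.175 0.039] 0.0003
bottle [ 0.715 -0.231  0.063] 0.0019
58.468496043651264 [ 0.06803313 -0.00112469 -0.16178116] [[ 0.     0.968  0.252]
 [ 1.    -0.     0.001]
 [ 0.001  0.252 -0.968]]
```

```bash
python3 shift.py '[[0,0,0,0,0,0.141,1],[0,0,0,0,0,0.141,1],[0,0,0,0,0,0.141,1],[0,0,0,0,0,0.141,1],[0,0,0,0,0,0.141,1],[0,0,0,0,0,0.141,1],[0,0,0,0,0,0.141,1],[0,0,0,0,0,0.141,1],[0,0,0,0,0,0.141,1]]'
python3 shift.py '[[-0.03,0.034,-0.006,0,0,0,1],[-0.03,0.034,-0.006,0,0,0,1],[-0.03,0.034,-0.006,0,0,0,1],[-0.03,0.034,-0.006,0,0,0,1],[-0.03,0.034,-0.006,0,0,0,1],[-0.03,0.034,-0.006,0,0,0,1],[-0.03,0.034,-0.006,0,0,0,1],[-0.03,0.034,-0.006,0,0,0,1],[-0.03,0.034,-0.006,0,0,0,1],[-0.03,0.034,-0.006,0,0,0,1]]'
python3 - <<'E'
from h import *
c=bot.calibration("wrist");cv2.imwrite("pics/w1.png",bot.snapshot("wrist")[...,::-1]);np.save("w1.npy",c,allow_pickle=True)
print(bot.sense()["qpos"],tool()[2]["tool_rot"])
E
```

```text
time_s: 1.0
tool_pos: [0.1856, 0.5964, 0.2219]
tool_rot: [-3.141, 0.001, 1.565]
wrist_force: [-0.4, -0.3, 0.2]
grip_width: 1.001
grip_force: 0.0
time_s: 2.0
tool_pos: [0.5267, 0.2952, 0.2823]
tool_rot: [-3.141, 0.0, 1.571]
wrist_force: [0.2, 0.5, 0.1]
grip_width: 0.997
grip_force: 0.0
[ 0.37188501  0.14085983  1.50384471 -0.00455536  1.49427168  0.37685232] [3.13748876 0.00326158 1.56616464]
```

View pics/w1.png

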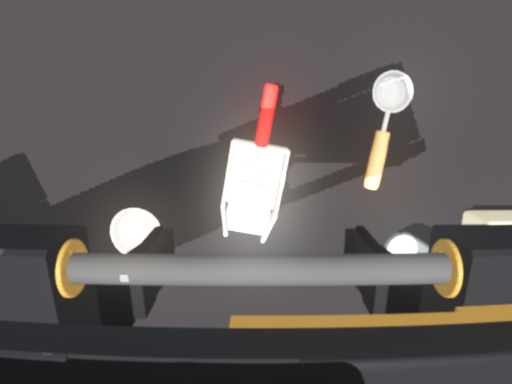

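The wrist view shows the scoop with its red handle from (271,86) to (263,146), six pebbles in the pan, and the nose edge at about (247,234). I'll go to the tray next.

```bash
python3 shift.py '[[-0.045,-0.002,0,0,0,0,1],[-0.045,-0.002,0,0,0,0,1],[-0.045,-0.002,0,0,0,0,1],[-0.045,-0.002,0,0,0,0,1],[-0.045,-0.002,0,0,0,0,1],[-0.045,-0.002,0,0,0,0,1]]'
python3 - <<'E'
from h import *
c=bot.calibration("wrist");cv2.imwrite("pics/w2.png",bot.snapshot("wrist")[...,::-1]);np.save("w2.npy",c,allow_pickle=True)
E
python3 shift.py '[[-0.045,-0.001,0,0,0,0,1],[-0.045,-0.001,0,0,0,0,1],[-0.045,-0.001,0,0,0,0,1],[-0.045,-0.001,0,0,0,0,1],[-0.045,-0.001,0,0,0,0,1],[-0.045,-0.001,0,0,0,0,1],[-0.045,-0.001,0,0,0,0,1],[-0.045,-0.001,0,0,0,0,1]]'
python3 - <<'E'
from h import *
c=bot.calibration("wrist");w3=bot.snapshot("wrist")[...,::-1];np.save("w3.npy",c,allow_pickle=True)
w2=cv2.imread("pics/w2.png")
cv2.imwrite("pics/w23.png",np.vstack([w2[:280],w3[:280]]));cv2.imwrite("pics/w3.png",w3)
c1=np.load("w1.npy",allow_pickle=True).item()
for p,z in [((271,86),.04),((263,146),.04),((247,234),.0095)]: print(atz(c1,p,z).round(4))
E
```

```text
time_s: 2.65
tool_pos: [0.5131, 0.0253, 0.2822]
tool_rot: [-3.141, -0.0, 1.571]
wrist_force: [0.8, 0.1, -0.6]
grip_width: 0.998
grip_force: 0.0
time_s: 3.5
tool_pos: [0.5055, -0.3345, 0.282]
tool_rot: [-3.141, -0.001, 1.571]
wrist_force: [0.4, -0.2, 0.8]
grip_width: 0.999
grip_force: 0.0
[0.5405 0.3859 0.04  ]
[0.5316 0.3178 0.04  ]
[0.5107 0.1962 0.0095]
```

View pics/w23.png

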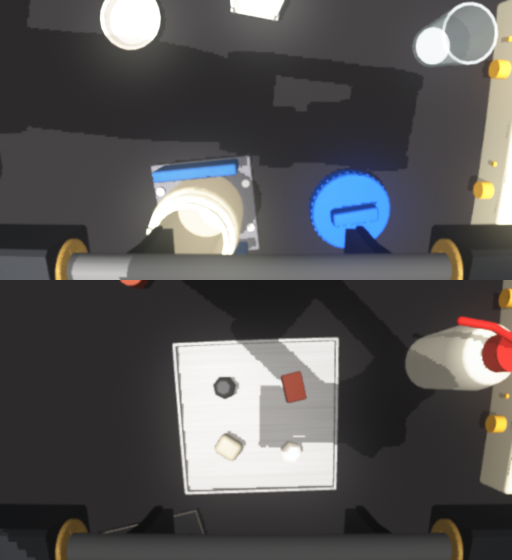

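The upper frame shows the lid bar from (332,216) to (378,210) and the jar rim around (193,225). In the lower frame, on the tray, slag is at (224,107), brick (293,107), limestone (229,167) and gypsum (291,172).

```bash
python3 - <<'E'
from h import *
c=np.load("w3.npy",allow_pickle=True).item();im=cv2.imread("pics/w3.png")
ct,cs=bot.calibration("top"),bot.calibration("scene")
hsv=cv2.cvtColor(im,cv2.COLOR_BGR2HSV);S,V=hsv[...,1],hsv[...,2]
for n,(u,v),z,a,b in [("slag",(224,107),.028,(347,227),(148,243)),("brick",(293,107),.024,(346,199),(162,266)),("lime",(229,167),.027,(370,225),(120,257)),("gyps",(291,172),.027,(373,199),(130,281))]:
    print(n,"tri",tri([(c,(u,v)),(ct,a),(cs,b)])[0].round(3))
    if n=="gyps": print(V[v-14:v+15:3,u-18:u+19:3]);
    m=np.zeros(V.shape,np.uint8);w=np.s_[v-24:v+25,u-24:u+25]
    m[w]=(V[w]<90 if n=="slag" else S[w]>(110 if n=="brick" else 35) if n!="gyps" else V[w]>215)*255
    k,_=cv2.findContours(m,0,2);k=max(k,key=cv2.contourArea);r=cv2.minAreaRect(k)
    B=np.array([atz(c,p,z)[:2] for p in cv2.boxPoints(r)]);e=[B[1]-B[0],B[2]-B[1]]
    print(n,r,"ctr",atz(c,r[0],z*.7).round(4),"edges",[(round(np.linalg.norm(x),4),round(np.degrees(np.arctan2(x[1],x[0])),1)) for x in e])
E
```

```text
slag tri [ 0.461 -0.266  0.008]
slag ((224.5, 107.5), (19.0, 19.0), 90.0) ctr [ 0.4642 -0.2675  0.0196] edges [(np.float64(0.0224), np.float64(-0.3)), (np.float64(0.022), np.float64(-90.8))]
brick tri [ 0.546 -0.265  0.009]
brick ((293.3117980957031, 106.65293884277344), (27.44170379638672, 19.198345184326172), 77.47119140625) ctr [ 0.5473 -0.2665  0.0168] edges [(np.float64(0.0226), np.float64(12.5)), (np.float64(0.0322), np.float64(-75.7))]
lime tri [ 0.467 -0.339  0.012]
lime ((228.8037109375, 166.2400665283203), (23.330686569213867, 18.54094123840332), 34.50851821899414) ctr [ 0.4679 -0.3393  0.0189] edges [(np.float64(0.0231), np.float64(54.5)), (np.float64(0.0284), np.float64(-35.0))]
gyps tri [ 0.546 -0.346  0.015]
[[169 169 169 168 167 167 167 167 167 166 164 162 162]
 [165 164 165 165 160 147 155 160 163 164 170 170 169]
 [170 169 169 164 145 197 201 188 168 167 239 240 240]
 [213 212 206 146 194 226 245 243 234 187 229 240 239]
 [243 242 240 202 224 245 254 254 253 224 227 237 237]
 [242 242 242 250 252 254 254 254 254 244 241 241 241]
 [243 242 243 248 253 254 254 254 253 244 241 241 240]
 [242 242 242 243 252 253 254 253 245 241 240 240 240]
 [243 243 243 243 243 245 247 246 242 241 242 241 241]
 [244 243 243 243 242 242 241 241 241 240 240 239 239]]
gyps ((291.0, 179.5), (33.0, 48.0), 90.0) ctr [ 0.5463 -0.3563  0.0189] edges [(np.float64(0.059), np.float64(0.1)), (np.float64(0.0419), np.float64(-87.7))]
```

```bash
python3 -c "
import cv2;im=cv2.imread('pics/w3.png')[60:215,170:345];cv2.imwrite('pics/w3c.png',cv2.resize(im,None,fx=3.5,fy=3.5,interpolation=2))"
```

```text
(no output)
```

View pics/w3c.png

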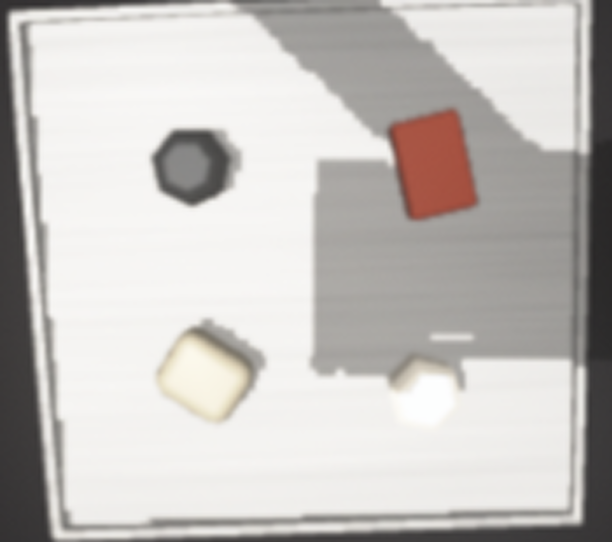

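Tray close-up: slag is centred at about (224,107), gypsum (291,172), and brick and limestone are clearly angled. I'll grasp the gypsum first.

```bash
python3 shift.py '[[-0.002,0.01,0.04,0,0,0,0.6],[-0.002,0.01,0.04,0,0,0,0.6],[-0.002,0.01,0.04,0,0,0,0.6],[-0.002,0.011,0.04,0,0,0,0.6],[-0.002,0,0.04,0,0,0,0.6],[0,0,0.04,0,0,0,0.6],[0,0,0.033,0,0,0,0.6],[0,0,0,0,0,0,0.6]]'
python3 shift.py '[[0,0,0,0,0,0,0],[0,0,0,0,0,0,0],[0,0,0,0,0,0,0],[0,0,0,0,0,0,0],[0,0,0,0,0,0,0]]'
```

```text
time_s: 4.35
tool_pos: [0.546, -0.3418, 0.0063]
tool_rot: [-3.139, -0.002, 1.571]
wrist_force: [-0.2, -0.6, 0.4]
grip_width: 0.604
grip_force: 0.0
time_s: 4.85
tool_pos: [0.547, -0.3433, 0.0101]
tool_rot: [3.141, 0.0, 1.571]
wrist_force: [-0.3, 0.8, 1.4]
grip_width: 0.293
grip_force: 30.0
```

```bash
python3 shift.py '[[0,0,-0.045,0,0,0,0],[0,0,-0.045,0,0,0,0],[0.035,-0.015,-0.03,0,0,0,0],[0.04,-0.018,-0.02,0,0,0,0],[0.04,-0.018,-0.02,0,0,0,0],[0.04,-0.018,-0.02,0,0,0,0],[0.04,-0.018,-0.02,0,0,0,0],[0.038,-0.02,-0.02,0,0,0,0],[0,0,0,0,0,0,0]]'
python3 - <<'E'
from h import *
c=bot.calibration("wrist");cv2.imwrite("pics/w4.png",bot.snapshot("wrist")[...,::-1]);np.save("w4.npy",c,allow_pickle=True)
E
```

```text
time_s: 5.75
tool_pos: [0.4396, -0.1073, 0.233]
tool_rot: [3.136, 0.001, 1.574]
wrist_force: [1.1, -1.4, -0.4]
grip_width: 0.295
grip_force: 30.0
```

View pics/w4.png

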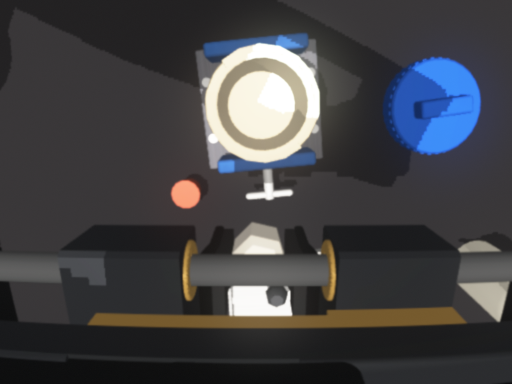

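The jar mouth is a circle centred at (262.5,104), with the bore spanning 217–310 px. The lid bar is at (445,106), running (418,109)–(473,102).

```bash
python3 - <<'E'
from h import *
c=np.load("w4.npy",allow_pickle=True).item();c2=np.load("w2.npy",allow_pickle=True).item()
ct,cs=bot.calibration("top"),bot.calibration("scene")
print("mouth",atz(c,(262.5,104),.123), tri([(c,(262.5,104)),(ct,(271,232)),(cs,(222,170))]))
print("bore",[atz(c,p,.123).round(4) for p in((217,104),(310,104),(262,57),(262,152))])
print("bar",tri([(c,(445,106)),(c2,(355,213))]), atz(c,(418,109),.0514),atz(c,(473,102),.0514))
E
```

```text
mouth [ 0.44283774 -0.03778428  0.123     ] (array([ 0.4417076 , -0.03420798,  0.12163798]), np.float64(0.003747053242951694))
bore [array([ 0.4078, -0.0378,  0.123 ]), array([ 0.4795, -0.0375,  0.123 ]), array([ 0.4423, -0.0032,  0.123 ]), array([ 0.4427, -0.0749,  0.123 ])]
bar (array([ 0.63363592, -0.03545939,  0.03830849]), np.float64(0.0007014584726910105)) [ 0.59903418 -0.03974085  0.0514    ] [ 0.65685266 -0.0310262   0.0514    ]
```

```bash
python3 shift.py '[[0.035,0.001,0.01,0,0,0,0],[0.035,0.002,0.02,0,0,0,0],[0,0,0.04,0,0,0,0],[0,0,0.023,0,0,0,0],[0,0,0,0,0,0,0],[0,0,0,0,0,0,0.5],[0,0,0,0,0,0,0.5],[0,0,0,0,0,0,0.5]]'
python3 shift.py '[[0,0,-0.04,0,0,0,0.6],[-0.045,0.004,-0.02,0,0,0,0.6],[-0.045,0.004,0,0,0,0,0.6],[-0.045,0.004,0,0,0,0,0.6],[-0.045,0.004,0,0,0,0,0.6],[-0.045,0.004,0.03,0,0,0,0.6],[-0.005,0,0.045,0,0,0,0.6],[0,0,0.045,0,0,0,0.6],[0,0,0,0,0,0,0.6]]'
python3 - <<'E'
from h import *
c=bot.calibration("wrist");cv2.imwrite("pics/w5.png",bot.snapshot("wrist")[...,::-1]);delta([.463,-.267,.008],[np.pi,0,np.pi/2])
E
```

```text
time_s: 6.6
tool_pos: [0.4441, -0.041, 0.1382]
tool_rot: [3.139, 0.001, 1.57]
wrist_force: [0.6, 0.2, 0.4]
grip_width: 0.46
grip_force: 0.0
time_s: 7.5
tool_pos: [0.4583, -0.2645, 0.0733]
tool_rot: [-3.133, -0.007, 1.569]
wrist_force: [-1.0, 0.7, -1.5]
grip_width: 0.6
grip_force: 0.0
d [-0.0017  0.0029  0.0689] rv [-0.005 -0.004 -0.001]
```

View pics/w5.png

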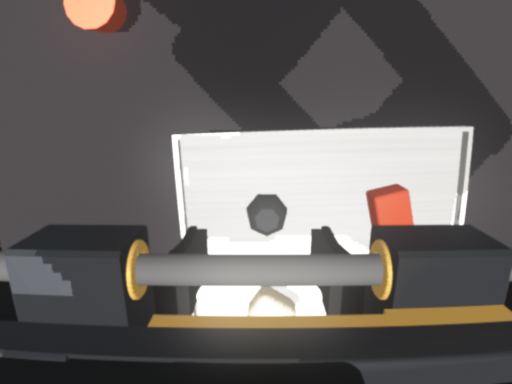

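The slag is at (267,215), centred between the fingers. I'll grasp it now.

```bash
python3 shift.py '[[-0.001,0.002,0.035,0,0,0,0.6],[0,0,0.032,0,0,0,0.6],[0,0,0,0,0,0,0.6],[0,0,0,0,0,0,0],[0,0,0,0,0,0,0],[0,0,0,0,0,0,0],[0,0,0,0,0,0,0]]'
python3 shift.py '[[0,0,-0.045,0,0,0,0],[0,0,-0.045,0,0,0,0],[0.03,-0.003,-0.045,0,0,0,0],[0.04,-0.003,-0.02,0,0,0,0],[0.04,-0.003,0,0,0,0,0],[0.04,-0.003,0,0,0,0,0],[0.04,-0.003,0,0,0,0,0],[0.04,-0.003,0,0,0,0,0],[0,0,0.02,0,0,0,0],[0,0,0,0,0,0,0]]'
python3 - <<'E'
from h import *
delta([.4425,-.037,.14],[np.pi,0,np.pi/2])
E
```

```text
time_s: 8.25
tool_pos: [0.4655, -0.2685, 0.0137]
tool_rot: [3.139, 0.002, 1.571]
wrist_force: [-0.7, -0.0, 0.0]
grip_width: 0.324
grip_force: 0.6
time_s: 9.25
tool_pos: [0.4451, -0.0386, 0.142]
tool_rot: [-3.139, -0.001, 1.573]
wrist_force: [-1.0, 0.0, -0.6]
grip_width: 0.299
grip_force: 29.8
d [ 0.0016 -0.0026  0.002 ] rv [-0.003 -0.001  0.003]
```

```bash
python3 shift.py '[[0,-0.001,0,0,0,0,0.5],[0,0,0,0,0,0,0.5],[0,0,0,0,0,0,0.5],[0,0,-0.04,0,0,0,0.55],[-0.045,0.02,-0.02,0,0,0,0.55],[-0.045,0.02,0,0,0,0,0.55],[-0.045,0.02,0,0,0,0,0.55],[-0.045,0.02,0,0,0,0,0.55],[-0.045,0.02,0.03,0,0,0,0.55]]'
python3 shift.py '[[-0.003,0.003,0.045,0,0,-0.109,0.55],[0,0,0.025,0,0,-0.109,0.55],[0,0,0,0,0,0,0.55]]'
python3 - <<'E'
from h import *
c=bot.calibration("wrist");cv2.imwrite("pics/w6.png",bot.snapshot("wrist")[...,::-1]);delta([.547,-.266,.007],[np.pi,0,np.radians(102.5)])
im=cv2.imread("pics/w6.png");h=cv2.cvtColor(im,cv2.COLOR_BGR2HSV);m=((h[...,1]>120)&((h[...,0]<8)|(h[...,0]>172))&(np.arange(384)[:,None]>100)&(np.arange(384)[:,None]<310)).astype(np.uint8)
k,_=cv2.findContours(m,0,2);k=max(k,key=cv2.contourArea);print(cv2.minAreaRect(k),proj(c,[.547,-.266,.018]),atz(c,cv2.minAreaRect(k)[0],.018))
E
```

```text
time_s: 10.15
tool_pos: [0.545, -0.2614, 0.1807]
tool_rot: [3.134, 0.005, 1.569]
wrist_force: [0.9, 0.4, 0.4]
grip_width: 0.55
grip_force: 0.0
time_s: 10.45
tool_pos: [0.5416, -0.2588, 0.1013]
tool_rot: [-3.135, -0.006, 1.788]
wrist_force: [-0.6, 0.5, 0.0]
grip_width: 0.549
grip_force: 0.0
d [-0.0076  0.0025  0.0974] rv [-0.003 -0.003 -0.004]
((265.0, 211.0), (46.0, 30.0), 90.0) [[264.87408193 211.84452893]] [ 0.54694702 -0.2653372   0.018     ]
```

```bash
python3 shift.py '[[-0.003,0.002,0.04,0,0,0,0.55],[-0.003,0.001,0.035,0,0,0,0.55],[0,0,0.018,0,0,0,0.55],[0,0,0,0,0,0,0.55],[0,0,0,0,0,0,0],[0,0,0,0,0,0,0],[0,0,0,0,0,0,0],[0,0,0,0,0,0,0]]'
python3 - <<'E'
from h import *
delta([.4425,-.037,.16],[np.pi,0,np.radians(102.5)])
E
```

```text
time_s: 11.3
tool_pos: [0.55, -0.2652, 0.0148]
tool_rot: [3.14, 0.002, 1.789]
wrist_force: [0.5, 0.6, 6.2]
grip_width: 0.269
grip_force: 18.0
d [ 0.2457 -0.0554 -0.1457] rv [ 0.002  0.002 -0.   ]
```

```bash
python3 shift.py '[[0,0,-0.03,0,0,0,0],[0,0,-0.045,0,0,0,0],[0.01,-0.003,-0.045,0,0,0,0],[0.04,-0.009,-0.03,0,0,0,0],[0.04,-0.009,0,0,0,0,0],[0.04,-0.009,0,0,0,0,0],[0.04,-0.009,0,0,0,0,0],[0.04,-0.009,0,0,0,0,0],[0.035,-0.007,0.01,0,0,0,0],[0,0,0,0,0,0,0]]'
python3 - <<'E'
from h import *
delta([.4425,-.037,.14],[np.pi,0,np.radians(102.5)])
c=bot.calibration("wrist");cv2.imwrite("pics/w7.png",bot.snapshot("wrist")[...,::-1])
E
```

```text
time_s: 12.3
tool_pos: [0.4401, -0.0345, 0.1517]
tool_rot: [-3.14, -0.002, 1.792]
wrist_force: [0.3, 0.1, -0.9]
grip_width: 0.271
grip_force: 30.0
d [-0.003   0.0018  0.0117] rv [-0.002 -0.002  0.003]
```

View pics/w7.png

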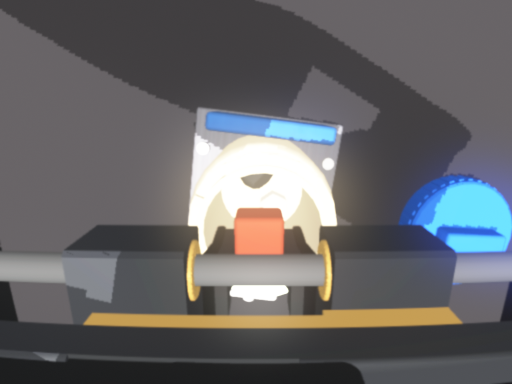

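The brick is held at (260,230) over the mouth, with the other pieces visible inside. I'll release it and go to the limestone.

```bash
python3 shift.py '[[-0.002,0.001,0.012,0,0,0,0],[0,0,0,0,0,0,0.5],[0,0,0,0,0,0,0.5],[0,0,0,0,0,0,0.5],[0,0,-0.04,0,0,0,0.55],[-0.045,-0.006,-0.02,0,0,0,0.55],[-0.045,-0.006,0,0,0,0,0.55],[-0.045,-0.006,0,0,0,0,0.55],[-0.045,-0.006,0,0,0,0,0.55],[-0.045,-0.006,0,0,0,0,0.55]]'
python3 shift.py '[[-0.045,-0.006,0,0,0,0,0.55],[-0.026,-0.004,0,0,0,0,0.55],[0,0,0.02,0,0,-0.147,0.55],[0,0,0.02,0,0,-0.147,0.55],[0,0,0.02,0,0,-0.147,0.55],[0,0,0.02,0,0,-0.147,0.55],[0,0,0.02,0,0,-0.147,0.55],[0,0,0,0,0,0,0.55]]'
python3 - <<'E'
from h import *
c=bot.calibration("wrist");cv2.imwrite("pics/w8.png",bot.snapshot("wrist")[...,::-1]);delta([.468,-.339,.006],[np.pi,0,np.radians(144.5)]);print(proj(c,[.468,-.339,.018]))
E
```

```text
time_s: 13.35
tool_pos: [0.4635, -0.2683, 0.2011]
tool_rot: [3.141, 0.001, 1.788]
wrist_force: [1.0, 0.1, 0.5]
grip_width: 0.551
grip_force: 0.0
time_s: 14.15
tool_pos: [0.4671, -0.3362, 0.0975]
tool_rot: [3.141, -0.006, 2.524]
wrist_force: [-0.2, 0.3, -0.4]
grip_width: 0.549
grip_force: 0.0
d [-0.0015 -0.0018  0.0934] rv [ 0.    -0.003 -0.002]
[[257.8304106  206.35004036]]
```

View pics/w8.png

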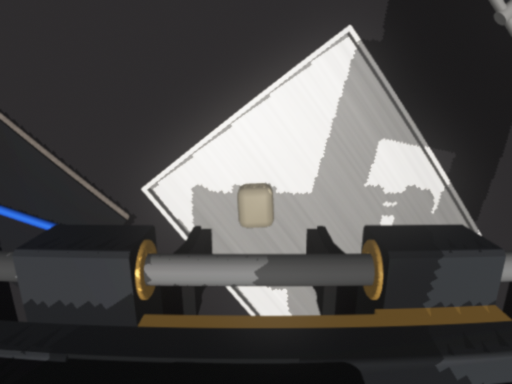

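The limestone is at (256,205), where expected, and it is the only piece left on the tray.

```bash
python3 shift.py '[[-0.001,-0.001,0.04,0,0,0,0.55],[0,-0.001,0.035,0,0,0,0.55],[0,0,0.017,0,0,0,0.55],[0,0,0,0,0,0,0.55],[0,0,0,0,0,0,0],[0,0,0,0,0,0,0],[0,0,0,0,0,0,0],[0,0,0,0,0,0,0]]'
python3 shift.py '[[0,0,-0.04,0,0,0,0],[0,0,-0.045,0,0,0,0],[0.012,0.014,-0.045,0,0,0,0],[0.03,0.035,-0.015,0,0,0,0],[0.03,0.035,0,0,0,0,0],[0.03,0.035,0,0,0,0,0],[0.03,0.035,0,0,0,0,0],[0.03,0.035,0,0,0,0,0],[0.03,0.035,0.01,0,0,0,0],[0,0.006,0,0,0,0,0]]'
python3 - <<'E'
from h import *
delta([.4425,-.037,.14],[np.pi,0,np.radians(144.5)]);print(bot.sense()["qpos"])
E
```

```text
time_s: 15.0
tool_pos: [0.4696, -0.3404, 0.0104]
tool_rot: [-3.141, 0.003, 2.523]
wrist_force: [-0.7, -0.2, 4.6]
grip_width: 0.296
grip_force: 29.6
time_s: 16.0
tool_pos: [0.4435, -0.0363, 0.1428]
tool_rot: [3.141, -0.003, 2.528]
wrist_force: [-0.1, -0.6, -0.2]
grip_width: 0.3
grip_force: 29.6
d [ 0.0004 -0.0011  0.0028] rv [ 0.001 -0.003  0.006]
[-2.60466006e-01 -1.45819272e-01  2.05816496e+00  1.57094846e-03
  1.23161847e+00 -1.21811917e+00]
```

```bash
python3 shift.py '[[0,-0.001,0.003,0,0,0,0],[0,0,0,0,0,0,0.5],[0,0,0,0,0,0,0.5],[0,0,0,0,0,0,0.5],[0,0,-0.04,0,0,0,0.55],[0.0166,0.041,-0.02,0,0,0,0.55],[0.0166,0.041,0,0,0,0,0.55],[0.0166,0.041,0,0,0,0,0.55],[0.0166,0.041,0,0,0,0,0.55],[0.0166,0.041,0,0,0,0,0.55]]'
python3 shift.py '[[0.0166,0.041,0,0,0,0,0.55],[0.0166,0.041,0,0,0,0,0.55],[0.0166,0.041,0,0,0,0,0.55],[0.0166,0.041,0,0,0,0,0.55],[0,0,0,0,0,0.14,0.55],[0,0,0,0,0,0.14,0.55],[0,0,0,0,0,0.14,0.55],[0,0,0,0,0,0.14,0.55],[0,0,0,0,0,0.14,0.55],[0,0,0,0,0,0.14,0.55]]'
python3 shift.py '[[0,0,0.03,0,0,0.14,0.55],[0,0,0.02,0,0,0.12,0.55],[0,0,0,0,-0.15,0,0.55],[0,0,0,0,-0.15,0,0.55],[0,0,0,0,0,0,0.55]]'
python3 - <<'E'
from h import *
c=bot.calibration("wrist");cv2.imwrite("pics/w9.png",bot.snapshot("wrist")[...,::-1]);np.save("w9.npy",c,allow_pickle=True)
t=np.radians(-98.5);sx=np.array([np.cos(t),np.sin(t),0]);g=np.array([.535,.3493,.034])
R=Ro.from_euler("xyz",[np.pi,0,np.radians(81.5)])*Ro.from_rotvec([0,-.3,0])
delta(g+.019*R.apply([0,0,1]),R=R);print(proj(c,[g+[0,0,.006],g-.037*sx+[0,0,.006]]),bot.sense()["qpos"])
E
```

```text
time_s: 17.0
tool_pos: [0.4968, 0.1744, 0.2011]
tool_rot: [3.141, 0.001, 2.522]
wrist_force: [0.8, 0.6, -0.6]
grip_width: 0.548
grip_force: 0.0
time_s: 18.0
tool_pos: [0.5376, 0.3448, 0.2005]
tool_rot: [-3.141, 0.0, 1.676]
wrist_force: [-0.4, -0.7, -0.4]
grip_width: 0.552
grip_force: 0.0
time_s: 18.5
tool_pos: [0.536, 0.3468, 0.1468]
tool_rot: [-3.137, 0.306, 1.427]
wrist_force: [-0.8, 0.4, -0.8]
grip_width: 0.547
grip_force: 0.0
d [ 0.0364 -0.0014  0.1269] rv [-0.002  0.001  0.004]
[[257.23652737 151.31899927]
 [257.28858355 103.91801813]] [ 0.56948968  0.48878972  1.35755871 -0.2244998   1.50052116  0.75339676]
```

View pics/w9.png

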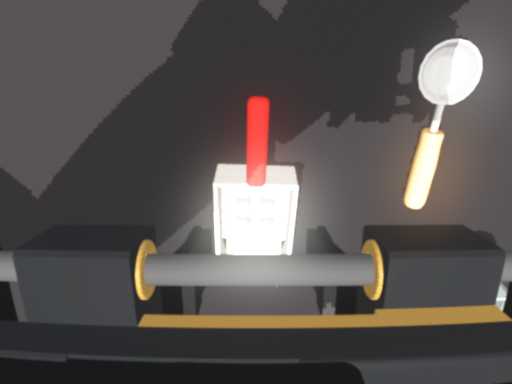

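The handle runs from (258,97) to (257,185), parallel to the fingers. It sits slightly farther out than my estimate.

```bash
python3 - <<'E'
from h import *
c=np.load("w9.npy",allow_pickle=True).item();c1=np.load("w1.npy",allow_pickle=True).item()
a=tri([(c,(258,99)),(c1,(271,87))]);b=tri([(c,(257,184)),(c1,(263,145))]);print(a,b)
far,near=atz(c,(258,99),.04),atz(c,(257,184),.04);print(far,near)
E
```

```text
(array([0.54087789, 0.38555488, 0.0268421 ]), np.float64(2.8240836857561646e-05)) (array([0.53094133, 0.31882749, 0.03700385]), np.float64(0.0006823321099795531))
[0.54148833 0.38933964 0.04      ] [0.53056005 0.32070791 0.04      ]
```

```bash
python3 shift.py '[[0.01,0,0.033,0,0,0,0.5],[0.01,0,0.033,0,0,0,0.5],[0.01,-0.001,0.033,0,0,0,0.5],[0.008,0,0.027,0,0,0,0.5],[0,0,0,0,0,0,0.5]]'
python3 shift.py '[[0,0,0,0,0,0,0],[0,0,0,0,0,0,0],[0,0,0,0,0,0,0],[0,0,0,0,0,0,0],[0,0,0,0,0,0,0],[0,0,0,0,0,0,0]]'
python3 shift.py '[[0.003,0,-0.01,0,0,0,0],[0.006,0,-0.02,0,0,0,0],[0.009,0,-0.03,0,0,0,0],[0.012,0,-0.04,0,0,0,0],[0.012,0,-0.04,0,0,0,0],[0.012,0,-0.04,0,0,0,0],[0,0,0,0,0,0,0]]'
python3 - <<'E'
from h import *
c=bot.calibration("wrist");cv2.imwrite("pics/w10.png",bot.snapshot("wrist")[...,::-1]);np.save("w10.npy",c,allow_pickle=True);print(tool()[0],tool()[2]["tool_rot"])
E
```

```text
time_s: 19.05
tool_pos: [0.5333, 0.3419, 0.0154]
tool_rot: [-3.135, 0.303, 1.423]
wrist_force: [-1.0, -0.9, 0.2]
grip_width: 0.504
grip_force: 0.0
time_s: 19.65
tool_pos: [0.5362, 0.3457, 0.0205]
tool_rot: [3.14, 0.299, 1.424]
wrist_force: [-1.0, 1.9, 5.5]
grip_width: 0.181
grip_force: 29.6
time_s: 20.35
tool_pos: [0.5531, 0.4536, 0.182]
tool_rot: [3.134, 0.291, 1.424]
wrist_force: [0.5, -0.7, -0.8]
grip_width: 0.181
grip_force: 29.8
[0.55218839 0.45137154 0.17848175] [3.13686909 0.29481761 1.42438646]
```

View pics/w10.png

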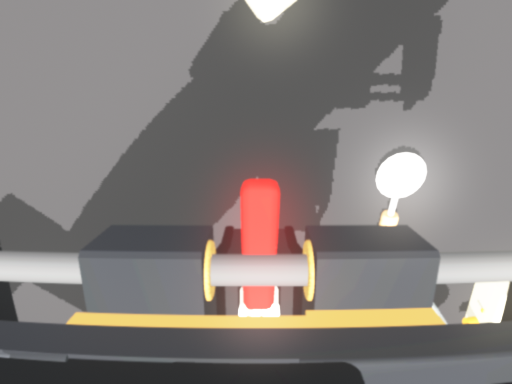

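The handle is held at (260,183)–(260,305). I'll check the hand-hold numerically and plan the approach.

```bash
cat >> h.py <<'E'
L=np.array([-.136,0,.0487])
def scoopR(tip,yaw=-98.5): return Ro.from_euler("xyz",[np.pi,0,np.radians(yaw+180)])*Ro.from_rotvec([0,-.3+tip,0])
E
python3 - <<'E'
from h import *
c=np.load("w10.npy",allow_pickle=True).item();im=cv2.imread("pics/w10.png");h=cv2.cvtColor(im,cv2.COLOR_BGR2HSV)
m=(h[...,1]>150)&((h[...,0]<8)|(h[...,0]>172));r=np.where(m[:,240:280].any(1))[0];print("red rows",r.min(),r.max())
p,r,s=tool()
for z in(.006,-.006):
    v=Ro.from_rotvec([0,.3,0]).apply([.037,0,-z])-[0,0,.019]; print(proj(c,p+r.apply(v)))
print("lip now",p+r.apply(L))
R=scoopR(0);delta(np.array([.4452,-.019,.155])-R.apply(L),R=R)
d=.1;Ry=Ro.from_rotvec([0,d,0]);print("per-row shift for 0.1 tip about lip",L-Ry.apply(L))
E
```

```text
red rows 179 253
[[256.83392286 198.65299831]]
[[256.8787987  183.59111869]]
lip now [0.53136695 0.30859896 0.17140031]
d [-0.3171 -0.0375  0.114 ] rv [ 0.005 -0.005  0.002]
per-row shift for 0.1 tip about lip [-0.00554132  0.         -0.01333405]
```

```bash
python3 shift.py '[[-0.02,-0.002,0.007,0,0,0,0],[-0.037,-0.0045,0.0135,0,0,0,0],[-0.037,-0.0045,0.0135,0,0,0,0],[-0.037,-0.0045,0.0135,0,0,0,0],[-0.037,-0.0045,0.0135,0,0,0,0],[-0.037,-0.0045,0.0135,0,0,0,0],[-0.037,-0.0045,0.0135,0,0,0,0],[-0.037,-0.0045,0.0135,0,0,0,0],[-0.02,-0.002,0.007,0,0,0,0],[0,0,0,0,0,0,0]]'
python3 - <<'E'
from h import *
R=scoopR(0);delta(np.array([.4452,-.019,.155])-R.apply(L),R=R);print(bot.sense()["qpos"])
c=bot.calibration("scene");cv2.imwrite("pics/s1.png",cv2.resize(bot.snapshot("scene")[90:260,150:350,::-1],None,fx=3,fy=3,interpolation=2))
E
```

```text
time_s: 21.4
tool_pos: [0.4665, 0.1361, 0.1574]
tool_rot: [-3.137, 0.303, 1.422]
wrist_force: [-0.2, 1.1, -2.4]
grip_width: 0.177
grip_force: 29.9
d [-0.0128  0.0019 -0.0001] rv [-0.005  0.003 -0.001]
[ 0.3092999   0.08701642  1.83313466 -0.27427427  1.37081094  0.53400441]
```

View pics/s1.png

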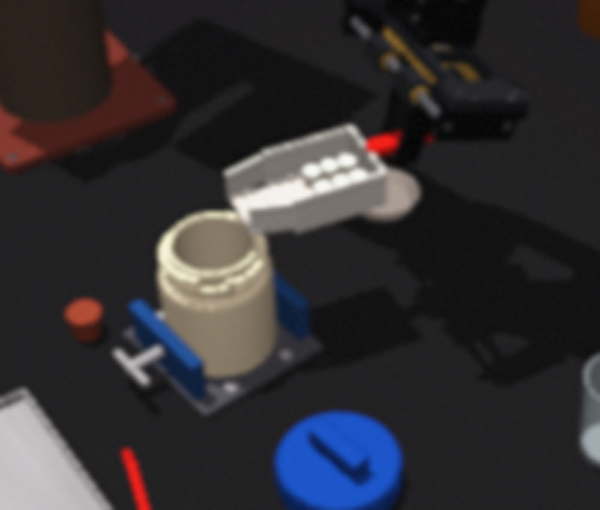

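The scoop is level with six pebbles in it and its nose edge at about crop (238,200), near the jar rim at (212,243).

```bash
python3 - <<'E'
from h import *
c=bot.calibration("scene");p,r,s=tool();lip=p+r.apply(L);yv=r.apply([0,1,0])
f=lambda X:((proj(c,X)-[150,90])*3).round(1)
print(lip,f([lip,lip+.025*yv,lip-.025*yv,[.4425,-.037,.123]]))
E
```

```text
[ 0.44582238 -0.00506196  0.15173482] [[242.3 203.1]
 [253.7 220.9]
 [231.2 185.9]
 [209.8 241. ]]
```

```bash
python3 shift.py '[[-0.0125,0.002,0.001,0,0,0,0],[-0.0055,0,-0.0133,0,0.1,0,0],[-0.0055,0,-0.0093,0,0.1,0,0],[-0.0055,0,-0.0083,0,0.1,0,0],[-0.0055,0,-0.0083,0,0.1,0,0],[-0.0055,0,-0.0083,0,0.1,0,0],[-0.0055,0,-0.0133,0,0.1,0,0],[0,0,0,0,0,0,0]]'
python3 - <<'E'
from h import *
p,r,s=tool();print(p+r.apply(L),(scoopR(0).inv()*r).as_rotvec(),s["qpos"])
E
```

```text
time_s: 22.25
tool_pos: [0.4659, 0.0953, 0.2245]
tool_rot: [3.14, -0.3, 1.42]
wrist_force: [-0.6, 0.3, -1.9]
grip_width: 0.181
grip_force: 29.9
[ 0.44861439 -0.01893635  0.13774296] [-0.0014255   0.60047056  0.00271452] [-0.18645593 -0.20148431  1.97681384  0.30577592  1.38466684 -0.09544118]
```

```bash
python3 shift.py '[[-0.0055,-0.002,-0.0133,0,0.1,0,0],[-0.0055,0,-0.0133,0,0.1,0,0],[-0.0055,0,-0.0133,0,0.1,0,0],[-0.0055,0,-0.0133,0,0.1,0,0],[-0.0055,0,-0.0133,0,0.1,0,0],[0,0,0,0,0,0,0],[0,0,0,0,0,0,0],[0,0,0,0,0,0,0],[0,0,0,0,0,0,0],[0,0,0,0,0,0,0]]'
python3 - <<'E'
from h import *
p,r,s=tool();print(p+r.apply(L),(scoopR(0).inv()*r).as_rotvec(),s["qpos"])
c=bot.calibration("scene");cv2.imwrite("pics/s2.png",cv2.resize(bot.snapshot("scene")[70:260,120:350,::-1],None,fx=3,fy=3,interpolation=2))
E
```

```text
time_s: 23.25
tool_pos: [0.4551, 0.0445, 0.2689]
tool_rot: [3.141, -0.799, 1.427]
wrist_force: [0.4, 0.7, -1.9]
grip_width: 0.176
grip_force: 29.9
[ 0.44652465 -0.01485499  0.13744486] [ 2.55646071e-04  1.09879077e+00 -3.75936901e-03] [-0.61199973 -0.12295149  1.99331932  0.6988      1.67304598 -0.54066018]
```

View pics/s2.png

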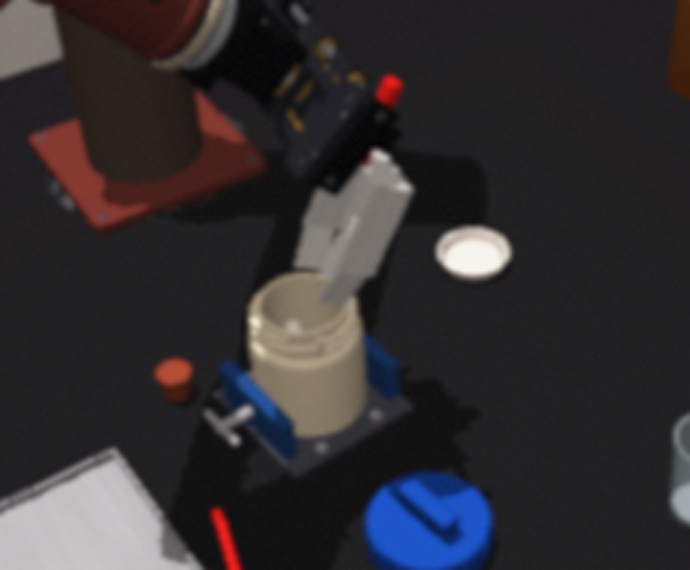

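After tipping 63° the jar holds something white, seen at crop (293,327), and nothing is lying on the bench. I'll tip a little further and shake, then level the scoop and carry it back.

```bash
python3 shift.py '[[-0.0055,0,-0.0133,0,0.1,0,0],[-0.0055,0,-0.0133,0,0.1,0,0],[0,0.004,0,0,0,0,0],[0,-0.004,0,0,0,0,0],[0,0.004,0,0,0,0,0],[0,-0.004,0,0,0,0,0],[0,0,0,0,0,0,0],[0.036,0,-0.03,0,0,0,0]]'
python3 shift.py '[[0.005,0,0.0173,0,-0.125,0,0],[0.005,0,0.0173,0,-0.125,0,0],[0.005,0,0.0173,0,-0.125,0,0],[0.005,0,0.0173,0,-0.125,0,0],[0.005,0,0.0173,0,-0.125,0,0],[0.005,0,0.0173,0,-0.125,0,0],[0.005,0,0.0173,0,-0.125,0,0],[0.005,0,0.0173,0,-0.125,0,0],[0.005,0,0.0173,0,-0.125,0,0],[0.005,0,0.0173,0,-0.125,0,0]]'
python3 - <<'E'
from h import *
d=np.array([np.cos(np.radians(-98.5)),np.sin(np.radians(-98.5)),0]);R=scoopR(0);p,r,s=tool();print("lip",p+r.apply(L))
lip=np.array([.5357,.3515,0])+.15*d+[0,0,.0095]; delta(lip+[0,0,.1]-R.apply(L),R=R);print("TCP final",lip-R.apply(L))
c=bot.calibration("wrist");w=bot.snapshot("wrist")[...,::-1];cv2.imwrite("pics/w11.png",w)
E
```

```text
time_s: 24.1
tool_pos: [0.4481, 0.013, 0.3205]
tool_rot: [-3.124, -1.003, 1.41]
wrist_force: [1.2, -0.7, -1.2]
grip_width: 0.18
grip_force: 29.9
time_s: 25.1
tool_pos: [0.4669, 0.1223, 0.1984]
tool_rot: [3.138, 0.253, 1.424]
wrist_force: [0.3, -0.6, -2.6]
grip_width: 0.182
grip_force: 29.9
lip [ 0.4461289  -0.02007455  0.18532708]
d [0.2444 0.0345 0.0223] rv [ 0.004 -0.047  0.002]
TCP final [0.53486009 0.34588001 0.01583414]
```

```bash
python3 shift.py '[[0.03,0.0045,0.003,0,-0.024,0,0],[0.04,0.0055,0.0037,0,-0.024,0,0],[0.04,0.0055,0.0037,0,0,0,0],[0.04,0.0055,0.0037,0,0,0,0],[0.04,0.0055,0.0037,0,0,0,0],[0.03,0.0045,0.003,0,0,0,0],[0.024,0.0035,0.002,0,0,0,0],[0,0,0,0,0,0,0],[0,0,0,0,0,0,0]]'
python3 - <<'E'
from h import *
d=np.array([np.cos(np.radians(-98.5)),np.sin(np.radians(-98.5)),0]);R=scoopR(0);p,r,s=tool();print("lip",p+r.apply(L))
lip=np.array([.5357,.3515,0])+.15*d+[0,0,.0095]; delta(lip-R.apply(L),R=R)
for _ in range(4): delta(lip-R.apply(L),R=R);bot.snapshot("top")
E
```

```text
time_s: 26.05
tool_pos: [0.5336, 0.3407, 0.1062]
tool_rot: [-3.14, 0.298, 1.425]
wrist_force: [-0.7, 0.4, -1.6]
grip_width: 0.181
grip_force: 29.9
lip [0.51250221 0.19797003 0.09955784]
d [0.0316 0.0006 0.0848] rv [-0.001 -0.002  0.002]
d [0.0316 0.0006 0.0848] rv [-0.001 -0.002  0.002]
d [0.0321 0.0003 0.0852] rv [-0.    -0.002  0.001]
d [ 0.0323 -0.0001  0.0855] rv [ 0.    -0.003  0.001]
d [ 0.0324 -0.0002  0.0857] rv [ 0.001 -0.003  0.   ]
```

```bash
python3 shift.py '[[0.009,0,0.024,0,0,0,0],[0.009,0,0.024,0,0,0,0],[0.007,0,0.02,0,0,0,0],[0.004,0,0.01,0,0,0,0],[0.001,0,0.002,0,0,0,0],[0,0,0,0,0,0,0],[0,0,0,0,0,0,0]]'
python3 shift.py '[[0.0006,0,0.002,0,0,0,0],[0,0,0,0,0,0,0],[0.0006,0,0.002,0,0,0,0],[0,0,0,0,0,0,0]]'
python3 - <<'E'
from h import *
for _ in range(3):
    p,r,s=tool();print(p,s["wrist_force"]);bot.snapshot("top")
E
```

```text
time_s: 26.95
tool_pos: [0.5357, 0.3463, 0.0223]
tool_rot: [3.14, 0.296, 1.423]
wrist_force: [1.3, 0.8, -1.1]
grip_width: 0.182
grip_force: 30.0
time_s: 27.35
tool_pos: [0.5361, 0.3474, 0.0197]
tool_rot: [3.138, 0.295, 1.423]
wrist_force: [-1.2, 2.1, 9.2]
grip_width: 0.18
grip_force: 30.0
[0.53613463 0.3474374  0.01967924] [-1.21993959  2.10845507  9.21869928]
[0.5361147  0.34743085 0.01967939] [-1.83228781  2.45741992  9.56577549]
[0.53613806 0.34744996 0.01969198] [-2.12560519  2.44893352  9.03323321]
```

```bash
python3 shift.py '[[0,0,0,0,0,0,0.5],[0,0,0,0,0,0,0.5],[0,0,0,0,0,0,0.5],[0,0,0,0,0,0,0.5],[-0.01,0,-0.032,0,0,0,0.5],[-0.01,0,-0.032,0,0,0,0.5],[-0.01,0,-0.032,0,0,0,0.5],[-0.01,0,-0.032,0,0,0,0.5],[0,0,0,0,0,0,0.6]]'
python3 - <<'E'
from h import *
c=bot.calibration("wrist");cv2.imwrite("pics/w12.png",bot.snapshot("wrist")[...,::-1])
a=cv2.imread("pics/w9.png")[188:232,225:290];b=cv2.imread("pics/w12.png")[188:232,225:290]
for x in(a,b): g=x.mean(2).astype(int);print(g[::4,::4])
delta([.44,-.11,.26],[np.pi,0,np.pi/2])
E
```

```text
time_s: 28.4
tool_pos: [0.5376, 0.3468, 0.1571]
tool_rot: [3.134, 0.292, 1.421]
wrist_force: [0.4, 0.1, 0.3]
grip_width: 0.534
grip_force: 0.0
[[254 255 255 255 255 255 255 255 255 255 255 255 255 255 255 255 255]
 [254 255 255 255 255 255 255 255 255 255 255 255 255 255 255 255 255]
 [254 255 255 255 255 255 253 255 255 255 255 255 255 255 255 255 253]
 [254 255 255 244 245 244 241 255 255 246 245 245 242 255 255 255 249]
 [254 255 255 255 255 255 250 255 255 253 255 255 251 255 255 255 243]
 [254 255 255 255 255 255 255 255 255 255 255 255 255 255 255 255 240]
 [254 255 255 255 255 255 255 255 255 255 255 255 255 255 255 255 237]
 [254 255 255 251 255 254 250 255 255 253 255 255 254 255 255 255 238]
 [254 255 255 248 254 251 243 255 255 247 251 247 248 255 255 255 244]
 [254 255 255 255 255 255 255 255 255 255 255 255 255 255 255 255 251]
 [254 255 255 255 255 255 255 255 255 255 255 255 255 255 255 255 254]]
[[254 253 255 255 255 255 255 255 255 255 255 255 255 255 255 255 253]
 [254 255 255 255 255 255 255 255 255 255 255 255 255 255 255 255 251]
 [254 254 255 255 255 255 255 255 255 255 255 255 255 255 255 255 249]
 [254 254 255 255 255 255 255 255 255 255 255 255 255 255 255 255 245]
 [254 254 255 255 255 255 255 255 255 255 255 255 255 255 255 255 244]
 [254 254 255 255 255 255 255 255 255 255 255 255 255 255 255 255 242]
 [253 254 255 255 255 255 255 255 255 255 255 255 255 255 255 255 241]
 [254 254 255 255 255 255 255 255 255 255 255 255 255 255 255 255 240]
 [252 254 255 255 255 255 255 255 255 255 255 255 255 255 255 255 243]
 [250 254 255 255 255 255 255 255 255 255 255 255 255 255 255 255 250]
 [253 254 255 255 255 255 255 255 255 255 255 255 255 255 255 255 252]]
d [-0.4761 -0.0281  0.0335] rv [-0.017  0.294 -0.147]
```

The pebble shadows in the pan are gone, so the scoop is empty. I'll go over the jar and lid.

```bash
python3 shift.py '[[0,0,0,0,0.147,-0.07,0.7],[0,0,0,0,0.147,-0.077,0.7],[-0.04,0,-0.02,0,0,0,0.7],[-0.04,0,-0.02,0,0,0,0.7],[-0.04,0,-0.02,0,0,0,0.7],[-0.04,0,-0.02,0,0,0,0.7],[-0.04,-0.002,-0.02,0,0,0,0.7],[-0.04,-0.002,0,0,0,0,0.7],[-0.04,-0.002,0,0,0,0,0.7],[-0.04,-0.002,0,0,0,0,0.7]]'
python3 shift.py '[[-0.04,0,0,0,0,0,0.7],[-0.04,0,0,0,0,0,0.7],[-0.04,0,0,0,0,0,0.7],[0,0,0,0,0,0,0.7]]'
python3 - <<'E'
from h import *
c=bot.calibration("wrist");w=bot.snapshot("wrist")[...,::-1];cv2.imwrite("pics/w13.png",w);np.save("w13.npy",c,allow_pickle=True);print(tool()[0],tool()[2]["tool_rot"])
h=cv2.cvtColor(w.copy(),cv2.COLOR_BGR2HSV);m=((h[...,1]>150)&(abs(h[...,0].astype(int)-110)<12)&(h[...,2]>60)).astype(np.uint8);m[230:]=0;m[:,:330]=0
n,l,st,ce=cv2.connectedComponentsWithStats(m);i=1+st[1:,4].argmax();print(st[i],ce[i],proj(c,[.633,-.036,.029]))
t=bot.snapshot("scene")[...,::-1]
jar=w[20:220,170:370] 
cv2.imwrite("pics/comp.png",np.hstack([cv2.resize(w[0:230,140:500],(576,368)),cv2.resize(t[150:230,190:238],(221,368),interpolation=2)]))
E
```

```text
time_s: 29.45
tool_pos: [0.5232, 0.0267, 0.2584]
tool_rot: [-3.118, 0.028, 1.556]
wrist_force: [0.7, 0.3, -0.3]
grip_width: 0.699
grip_force: 0.0
time_s: 29.85
tool_pos: [0.5215, -0.0959, 0.2616]
tool_rot: [-3.118, 0.029, 1.551]
wrist_force: [-1.1, 0.9, -0.2]
grip_width: 0.702
grip_force: 0.0
[ 0.52161741 -0.09366465  0.26154218] [-3.11763265  0.02722664  1.55219744]
[ 330   59   75   94 5913] [364.01319127 105.30847286] [[362.59577538 106.45925062]]
```

View pics/comp.png

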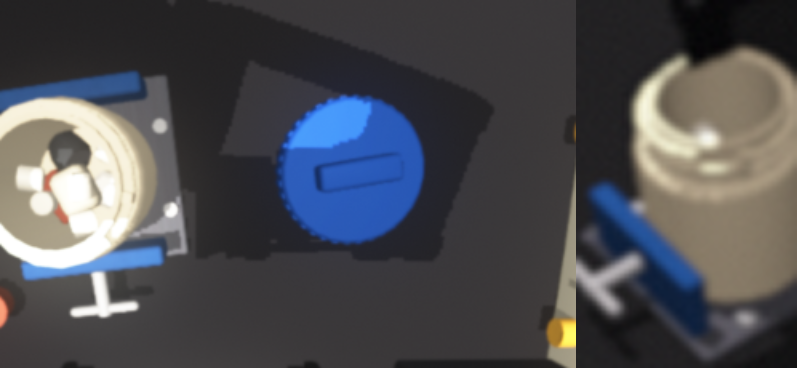

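The jar (crop, left) holds the pieces and pebbles. The lid is centred at about (359,106) in the original picture, with its bar from (338.8,111) to (391.9,103).

```bash
python3 - <<'E'
from h import *
c=np.load("w13.npy",allow_pickle=True).item();c4=np.load("w4.npy",allow_pickle=True).item()
print("disc",atz(c,(360,106),.027),"bar",atz(c,(365.3,107.3),.0514),tri([(c,(365.3,107.3)),(c4,(445.5,106))]))
a,b=atz(c,(338.8,111),.0514),atz(c,(391.9,103),.0514);print(a,b,np.linalg.norm(a-b),np.degrees(np.arctan2(*(b-a)[1::-1])))
w=cv2.imread("pics/w13.png");h=cv2.cvtColor(w,cv2.COLOR_BGR2HSV);m=((h[...,1]>150)&(abs(h[...,0].astype(int)-110)<12)&(h[...,2]>60)).astype(np.uint8);m[230:]=0;m[:,:305]=0
k=max(cv2.findContours(m,0,2)[0],key=cv2.contourArea);(x,y),r=cv2.minEnclosingCircle(k);print(x,y,r,atz(c,(x,y),.02))
delta([.632,-.036,.15],[np.pi,0,np.radians(188.5)])
E
```

```text
disc [ 0.63058372 -0.03554115  0.027     ] bar [ 0.62985432 -0.03620264  0.0514    ] (array([ 0.63195762, -0.03617545,  0.04366137]), np.float64(0.0002835965752944837))
[ 0.60195809 -0.03983318  0.0514    ] [ 0.65794717 -0.03184182  0.0514    ] 0.05655651562862077 8.123007087816413
358.2763977050781 105.10755920410156 47.64797592163086 [ 0.63039794 -0.03473698  0.02      ]
d [0.061  0.1119 0.1074] rv [-4.100e-02 -1.000e-03 -1.736e+00]
```

```bash
python3 - <<'E'
from h import *
delta([.6305,-.0358,.13],[np.pi,0,np.radians(8.1)])
E
```

```text
d [0.0617 0.1108 0.1275] rv [-1.000e-03  3.900e-02  1.412e+00]
```

```bash
python3 shift.py '[[0.02,0.037,0.02,0,0,0,0.7],[0.02,0.037,0.04,0,0,0,0.7],[0.0217,0.0368,0.01,0,0,0,0.7]]'
python3 shift.py '[[0,0,0,0,0.0039,0.1412,0.6],[0,0,0,0,0.0039,0.1412,0.6],[0,0,0,0,0.0039,0.1412,0.6],[0,0,0,0,0.0039,0.1412,0.6],[0,0,0,0,0.0039,0.1412,0.6],[0,0,0,0,0.0039,0.1412,0.6],[0,0,0,0,0.0039,0.1412,0.6],[0,0,0,0,0.0039,0.1412,0.6],[0,0,0,0,0.0039,0.1412,0.6],[0,0,0,0,0.0039,0.1412,0.6]]'
python3 shift.py '[[0,0,0,0,0,0,0.6],[0,0,0,0,0,0,0.6]]'
python3 - <<'E'
from h import *
delta([.6305,-.0358,.027],[np.pi,0,np.radians(8.1)]);print(bot.sense()["qpos"])
c=bot.calibration("wrist");w=bot.snapshot("wrist")[...,::-1];cv2.imwrite("pics/w14.png",w)
X=[.6305,-.0358];u=np.array([np.cos(np.radians(8.1)),np.sin(np.radians(8.1))])
P=proj(c,[[*(np.array(X)+.028*u),.0514],[*(np.array(X)-.028*u),.0514],[*X,.029]]);print("bar ends",P)
h=cv2.cvtColor(w.copy(),cv2.COLOR_BGR2HSV);m=(h[...,1]>150)&(abs(h[...,0].astype(int)-110)<12)&(h[...,2]>60)
for y in range(20,225,15):
    x=np.where(m[y])[0];print(y,(x.min(),x.max()) if len(x) else None,h[y,200:330:8,2])
E
```

```text
time_s: 30.25
tool_pos: [0.626, -0.0338, 0.1901]
tool_rot: [-3.114, 0.027, 1.557]
wrist_force: [-0.2, 0.0, -0.7]
grip_width: 0.697
grip_force: 0.0
time_s: 31.25
tool_pos: [0.627, -0.034, 0.1938]
tool_rot: [-3.141, -0.0, 0.14]
wrist_force: [-0.5, -0.8, 0.8]
grip_width: 0.597
grip_force: 0.0
time_s: 31.45
tool_pos: [0.6272, -0.0348, 0.1943]
tool_rot: [3.141, -0.001, 0.149]
wrist_force: [0.6, 0.1, -0.1]
grip_width: 0.599
grip_force: 0.0
d [0.003  0.0014 0.1673] rv [ 0.    -0.001  0.008]
[-1.80823300e-01  2.47322954e-01  1.54835643e+00 -5.62631141e-05
  1.34512339e+00  1.24076032e+00]
bar ends [[258.84382745 150.55715672]
 [258.3557671  210.92212294]
 [258.56836831 176.56412089]]
20 None [ 64  64  64  65  64  64  65  65  65  65  65  65  65  95 102 103 104]
35 None [ 64  65  64  65  65  65  64  64  65  65  65  65  65 102 103 102 103]
50 None [ 64  64  64  64  65  65  64  64  65  65  65  65  68 102 102 103 103]
65 None [65 65 64 65 64 64 65 65 65 65 65 65 68 84 66 65 66]
80 None [65 66 66 66 66 66 67 67 67 67 67 67 66 68 66 66 66]
95 None [68 69 70 71 73 73 73 75 74 74 74 73 72 93 70 68 68]
110 None [72 75 78 81 83 85 86 87 87 87 86 84 82 91 77 74 72]
125 (np.int64(240), np.int64(278)) [ 80  85  90  97  98 178 235 241 241 214 119 102  99 100  90  85  80]
140 (np.int64(219), np.int64(299)) [ 89  96 102 254 254 251 251 251 252 255 252 251 239 123 132 125  93]
155 (np.int64(211), np.int64(307)) [123 129 255 255 254 251 250 252 252 255 254 255 255 253 146 138 129]
170 (np.int64(208), np.int64(310)) [ 98 235 255 255 251 251 251 252 255 255 255 255 255 255 171 147 137]
185 (np.int64(208), np.int64(257)) [ 96 167 250 250 251 251 252 252 255 255 255 255 255 255 174 151 140]
200 (np.int64(215), np.int64(251)) [ 91  99 230 250 250 251 255 255 255 255 255 255 255 252 157 147 137]
215 (np.int64(228), np.int64(290)) [ 83  90 100 109 243 254 255 255 255 255 255 255 162 155 147 138 129]
```

```bash
python3 shift.py '[[0.0015,0.0005,0.04,0,0,0.004,0.5],[0.001,0.0005,0.04,0,0,0.004,0.5],[0.001,0,0.04,0,0,0,0.5],[0,0,0.025,0,0,0,0.5],[0,0,0.01,0,0,0,0.5],[0,0,0.005,0,0,0,0.5],[0,0,0,0,0,0,0.5]]'
python3 shift.py '[[0,0,0,0,0,0,0],[0,0,0,0,0,0,0],[0,0,0,0,0,0,0],[0,0,0,0,0,0,0],[0,0,0,0,0,0,0],[0,0,0,0,0,0,0]]'
python3 - <<'E'
from h import *
for _ in range(3):
    p,r,s=tool();print(p,s["tool_rot"],s["wrist_force"],s["wrist_torque"]);bot.snapshot("top")
E
```

```text
time_s: 32.2
tool_pos: [0.6321, -0.0368, 0.0356]
tool_rot: [3.14, -0.003, 0.137]
wrist_force: [0.7, 0.3, -0.0]
grip_width: 0.501
grip_force: 0.0
time_s: 32.8
tool_pos: [0.632, -0.0368, 0.0357]
tool_rot: [3.141, -0.003, 0.136]
wrist_force: [-1.1, 0.2, 4.3]
grip_width: 0.204
grip_force: 29.9
[ 0.63199921 -0.03680736  0.0357498 ] [ 3.14050323e+00 -2.85422808e-03  1.35992111e-01] [-1.05581623  0.21656841  4.32730821] [0.1295     0.32453903 0.00110379]
[ 0.63199635 -0.03679699  0.03575115] [ 3.14048601e+00 -2.81225252e-03  1.36034910e-01] [-0.97081637  1.02190201  4.91491283] [0.05342832 0.33201159 0.04113781]
[ 0.6319905  -0.03681539  0.03574691] [ 3.14045987e+00 -2.76441671e-03  1.36073084e-01] [-0.97528379  0.80044288  5.97517276] [0.1599727  0.37741217 0.03795562]
```

```bash
python3 shift.py '[[0,0,-0.01,0,0,0,0],[0,0,-0.03,0,0,0,0],[0,0,-0.04,0,0,0,0],[0,0,-0.04,0,0,0,0],[0,0,-0.04,0,0,0,0],[0,0,-0.01,0,0,0,0],[0,0,0,0,0,0,0]]'
python3 - <<'E'
from h import *
p,r,s=tool();print(p,s["tool_rot"],s["wrist_force"],s["grip_width"])
c=np.load("w4.npy",allow_pickle=True).item();g=cv2.imread("pics/w4.png",0)[20:190,180:345]
for mn,mx in((40,52),(53,66)):
    k=cv2.HoughCircles(cv2.GaussianBlur(g,(3,3),0),cv2.HOUGH_GRADIENT_ALT,1,1,param1=150,param2=.6,minRadius=mn,maxRadius=mx)
    if k is not None:
        for x,y,q in k.reshape(-1,3)[:4]: print(x+180,y+20,q,atz(c,(x+180,y+20),.123).round(4))
E
```

```text
time_s: 33.65
tool_pos: [0.6323, -0.037, 0.2072]
tool_rot: [3.139, -0.006, 0.136]
wrist_force: [0.7, -0.4, -2.5]
grip_width: 0.202
grip_force: 29.9
[ 0.63234107 -0.03695974  0.20723588] [ 3.13927781 -0.00578996  0.13593529] [ 0.68551476 -0.37980087 -2.49371919] 0.20211812608041144
250.0 95.0 46.584763 [ 0.4332 -0.0311  0.123 ]
276.0 98.0 47.04291 [ 0.4532 -0.0332  0.123 ]
251.0 115.0 46.476696 [ 0.434  -0.0461  0.123 ]
269.0 119.0 46.098503 [ 0.448  -0.0491  0.123 ]
265.0 99.0 59.50844 [ 0.4447 -0.034   0.123 ]
262.0 99.0 59.615726 [ 0.4424 -0.034   0.123 ]
265.0 101.0 59.500965 [ 0.4447 -0.0355  0.123 ]
264.0 119.0 59.706707 [ 0.4441 -0.0492  0.123 ]
```

```bash
python3 - <<'E'
from h import *
from scipy.optimize import least_squares
for f,c0 in (("w4",(262.5,104)),):
    c=np.load(f+".npy",allow_pickle=True).item();g=cv2.GaussianBlur(cv2.imread(f"pics/{f}.png",0),(3,3),0)
    po=cv2.warpPolar(g,(80,360),c0,80,cv2.WARP_POLAR_LINEAR).astype(float);gr=np.gradient(po,axis=1)
    for nm,lo,hi,sg in(("inner",38,53,1),("outer",52,66,-1)):
        a=np.arange(360);rr=lo+(sg*gr[:,lo:hi]).argmax(1);ok=(sg*gr[a,rr])>12
        x=c0[0]+rr*np.cos(np.radians(a));y=c0[1]+rr*np.sin(np.radians(a))
        s=least_squares(lambda v:np.hypot(x[ok]-v[0],y[ok]-v[1])-v[2],[*c0,(lo+hi)/2],loss="soft_l1",f_scale=.7)
        print(nm,ok.sum(),s.x.round(2),np.median(abs(s.fun)).round(2),atz(c,s.x[:2],.123).round(4),rr[::20])
E
```

```text
inner 360 [261.91 103.58  45.77] 0.45 [ 0.4424 -0.0375  0.123 ] [44 45 45 45 46 46 46 45 45 45 46 46 47 47 47 46 45 45]
outer 360 [261.46 102.65  58.88] 0.78 [ 0.442  -0.0368  0.123 ] [56 56 56 57 58 58 58 57 62 57 65 58 60 61 61 60 59 58]
```

```bash
python3 shift.py '[[-0.02,-0.003,0,0,0,0,0],[-0.04,-0.0055,0,0,0,0,0],[-0.04,-0.0055,0,0,0,0,0],[-0.04,-0.0055,0,0,0,0,0],[-0.03,-0.004,0,0,0,0,0],[-0.017,-0.0022,0,0,0,0,0]]'
python3 shift.py '[[0,0,0,0,0,-0.145,0],[0,0,0,0,0,-0.145,0],[0,0,0,0,0,-0.145,0],[0,0,0,0,0,-0.145,0],[0,0,0,0,0,-0.145,0],[0,0,0,0,0,-0.145,0],[0,0,0,0,0,0,0],[0,0,0,0,0,0,0]]'
python3 - <<'E'
from h import *
for _ in range(2):
    p,r,s=tool();print(p,s["tool_rot"],s["wrist_force"],s["grip_width"],s["qpos"]);bot.snapshot("top")
delta([.4431,-.0364,.155],[np.pi,0,np.radians(58)])
E
```

```text
time_s: 34.25
tool_pos: [0.4384, -0.0359, 0.201]
tool_rot: [-3.14, 0.004, 0.136]
wrist_force: [0.3, -0.1, -1.7]
grip_width: 0.208
grip_force: 29.9
time_s: 35.05
tool_pos: [0.4413, -0.0363, 0.2026]
tool_rot: [-3.14, 0.001, 1.002]
wrist_force: [1.2, -0.1, -1.3]
grip_width: 0.201
grip_force: 29.9
[ 0.44126441 -0.03631572  0.20260395] [-3.14020908e+00  6.06257238e-04  1.00196618e+00] [ 1.20538422 -0.0682098  -1.25423551] 0.20108123927199917 [-2.60460357e-01 -2.14668728e-01  2.00035635e+00 -1.61396212e-04
  1.35740735e+00  3.08404506e-01]
[ 0.4415542  -0.03638628  0.20308022] [-3.14101007e+00  3.61486308e-04  1.00240923e+00] [ 0.22481945  0.41152817 -2.543592  ] 0.2031857650658406 [-2.60437577e-01 -2.15041887e-01  1.99975753e+00 -1.71787446e-04
  1.35754177e+00  3.07986040e-01]
d [0.0008 0.001  0.0485] rv [ 0.     0.    -0.009]
```

```bash
python3 shift.py '[[0.0008,0.001,0.025,0,0,0,0],[0,0,0.023,0,0,0,0],[0,0,0.004,0,0,0,0],[0,0,0.004,0,0,0,0],[0,0,0,0,0,0,0]]'
python3 shift.py '[[0,0,0.003,0,0,0,0],[0,0,0,0,0,0,0],[0,0,0.003,0,0,0,0],[0,0,0,0,0,0,0]]'
python3 - <<'E'
from h import *
for _ in range(2):
    p,r,s=tool();print(p,s["tool_rot"],s["wrist_force"],s["wrist_torque"]);bot.snapshot("top")
E
```

```text
time_s: 35.65
tool_pos: [0.444, -0.0365, 0.149]
tool_rot: [3.139, -0.001, 1.005]
wrist_force: [-0.1, -0.5, -1.4]
grip_width: 0.203
grip_force: 29.9
time_s: 36.05
tool_pos: [0.4453, -0.037, 0.1461]
tool_rot: [3.136, -0.001, 1.006]
wrist_force: [-6.4, 0.9, 16.6]
grip_width: 0.203
grip_force: 30.1
[ 0.44533863 -0.03700138  0.14607567] [ 3.13621344e+00 -1.09718903e-03  1.00611374e+00] [-6.4498785   0.86183347 16.6341274 ] [0.20092986 1.42605954 0.03231701]
[ 0.44534154 -0.03702768  0.1460721 ] [ 3.13615713e+00 -1.11549026e-03  1.00606695e+00] [-7.02642103  1.30331368 17.4017216 ] [ 0.18002939  1.3821364  -0.00875282]
```

```bash
python3 shift.py '[[-0.0008,-0.0013,-0.001,0,0,-0.08,0],[0,0,0,0,0,-0.08,0],[0,0,0,0,0,-0.08,0],[0,0,0,0,0,-0.08,0]]'
python3 shift.py '[[0,0,0,0,0,-0.08,0],[0,0,0,0,0,-0.08,0],[0,0,0,0,0,-0.08,0],[0,0,0,0,0,-0.08,0]]'
python3 shift.py '[[0,0,0,0,0,-0.08,0],[0,0,0,0,0,-0.08,0],[0,0,0,0,0,-0.08,0],[0,0,0,0,0,-0.08,0]]'
python3 -c "from h import *;s=bot.sense();print(s['wrist_torque'],s['qpos'])"
```

```text
time_s: 36.55
tool_pos: [0.4448, -0.0366, 0.1469]
tool_rot: [3.134, -0.001, 1.329]
wrist_force: [-1.8, 2.8, 12.8]
grip_width: 0.202
grip_force: 30.0
time_s: 36.95
tool_pos: [0.4449, -0.0362, 0.1476]
tool_rot: [3.134, 0.001, 1.648]
wrist_force: [-4.5, 5.1, 18.4]
grip_width: 0.203
grip_force: 30.1
time_s: 37.35
tool_pos: [0.4449, -0.0359, 0.1482]
tool_rot: [3.134, 0.003, 1.968]
wrist_force: [-5.6, 7.4, 23.1]
grip_width: 0.205
grip_force: 30.3
[ 1.18949056  1.16292791 -0.47701339] [-0.25948673 -0.15785886  2.05797154  0.00251338  1.23381341 -0.65775285]
```

```bash
python3 shift.py '[[0.0016,-0.0004,-0.002,0,0,-0.08,0],[0,0,0,0,0,-0.08,0],[0,0,0,0,0,-0.08,0],[0,0,0,0,0,-0.08,0]]'
python3 shift.py '[[0,0,0,0,0,-0.08,0],[0,0,0,0,0,-0.08,0],[0,0,0,0,0,-0.08,0],[0,0,0,0,0,-0.08,0]]'
python3 -c "from h import *;s=bot.sense();print(s['wrist_torque'],s['qpos'])"
```

```text
time_s: 37.75
tool_pos: [0.4442, -0.0356, 0.1491]
tool_rot: [3.136, 0.007, 2.289]
wrist_force: [0.7, 1.3, 11.2]
grip_width: 0.201
grip_force: 30.0
time_s: 38.15
tool_pos: [0.4427, -0.0354, 0.1473]
tool_rot: [3.14, 0.005, 2.609]
wrist_force: [0.4, 0.4, -2.0]
grip_width: 0.205
grip_force: 30.0
[-0.03203553  0.03731884 -0.00532436] [-2.57769692e-01 -1.60567105e-01  2.06216976e+00 -4.52646391e-05
  1.23429229e+00 -1.29607963e+00]
```

```bash
python3 shift.py '[[0,0,0.002,0,0,-0.03,0],[0,0,0.002,0,0,0,0],[0,0,0,0,0,0,0]]'
python3 shift.py '[[0,0,0.002,0,0,0,0],[0,0,0.002,0,0,0,0],[0,0,0,0,0,0,0]]'
python3 -c "from h import *;s=bot.sense();print(s['wrist_torque'],s['wrist_force'])"
```

```text
time_s: 38.45
tool_pos: [0.4414, -0.0353, 0.1413]
tool_rot: [3.141, 0.003, 2.634]
wrist_force: [0.9, -1.9, -1.7]
grip_width: 0.202
grip_force: 30.0
time_s: 38.75
tool_pos: [0.4426, -0.0355, 0.1399]
tool_rot: [3.141, 0.005, 2.635]
wrist_force: [-3.2, 0.2, 13.2]
grip_width: 0.2
grip_force: 30.0
[-0.00100433  0.57691363 -0.04706505] [-3.18239688  0.21468837 13.24248706]
```

It dropped in (seal about 5.6 mm above the rim). I'll now screw it clockwise.

```bash
python3 shift.py '[[0,0,-0.001,0,0,0.1,0],[0,0,0.0002,0,0,0.1,0],[0,0,0.0002,0,0,0.1,0],[0,0,0.0002,0,0,0.1,0],[0,0,0.0002,0,0,0.1,0]]'
python3 shift.py '[[0,0,0.0002,0,0,0.1,0],[0,0,0.0002,0,0,0.1,0],[0,0,0.0002,0,0,0.1,0],[0,0,0.0002,0,0,0.1,0],[0,0,0.0003,0,0,0.1,0]]'
python3 -c "from h import *;s=bot.sense();print(s['wrist_torque'],s['wrist_force'],s['tool_pos'])"
```

```text
time_s: 39.25
tool_pos: [0.4423, -0.0353, 0.1388]
tool_rot: [3.139, 0.003, 2.131]
wrist_force: [0.6, -0.4, 3.9]
grip_width: 0.205
grip_force: 30.0
time_s: 39.75
tool_pos: [0.4422, -0.0353, 0.1375]
tool_rot: [3.138, 0.001, 1.631]
wrist_force: [0.4, -0.3, 3.7]
grip_width: 0.204
grip_force: 30.0
[-0.2071172  -0.05360479  0.05401509] [ 0.37744474 -0.32042649  3.66864814] [ 0.44222894 -0.03533977  0.1375485 ]
```

Descending as it should (2.4 mm/rad). I'll continue.

```bash
python3 shift.py '[[0,0,0.0002,0,0,0.1,0],[0,0,0.0003,0,0,0.1,0],[0,0,0.0002,0,0,0.1,0],[0,0,0.0003,0,0,0.1,0],[0,0,0.0002,0,0,0.1,0],[0,0,0.0003,0,0,0.1,0],[0,0,0.0002,0,0,0.1,0],[0,0,0.0003,0,0,0.1,0]]'
python3 -c "from h import *;s=bot.sense();print(s['wrist_torque'],s['wrist_force'],s['tool_pos'])"
python3 shift.py '[[0,0,0.0002,0,0,0.08,0],[0,0,0.0002,0,0,0.08,0],[0,0,0.0002,0,0,0.08,0]]'
python3 -c "from h import *;s=bot.sense();print(s['wrist_torque'],s['wrist_force'],s['tool_pos'])"
```

```text
time_s: 40.55
tool_pos: [0.4422, -0.0355, 0.1356]
tool_rot: [3.138, -0.001, 0.831]
wrist_force: [1.1, -0.4, 3.4]
grip_width: 0.204
grip_force: 30.0
[-0.38158959  0.12222851  0.02091861] [ 1.05709994 -0.42426246  3.36750851] [ 0.44219232 -0.03549631  0.13558261]
time_s: 40.85
tool_pos: [0.4422, -0.0355, 0.135]
tool_rot: [3.138, -0.002, 0.592]
wrist_force: [0.9, -0.8, 4.2]
grip_width: 0.203
grip_force: 30.0
[-0.36584762  0.22959509  0.03527264] [ 0.91585652 -0.77972284  4.2220364 ] [ 0.44215737 -0.03554639  0.13498911]
```

```bash
for i in 1 ; do python3 shift.py '[[0,0,0.0002,0,0,0.08,0],[0,0,0.0002,0,0,0.08,0],[0,0,0.0002,0,0,0.08,0]]'; python3 -c "from h import *;s=bot.sense();print(s['wrist_torque'])"; python3 shift.py '[[0,0,0.0002,0,0,0.06,0],[0,0,0,0,0,0,0]]'; done
python3 -c "from h import *;s=bot.sense();print(s['wrist_torque'],s['wrist_force'],s['tool_pos'])"
```

```text
time_s: 41.15
tool_pos: [0.4422, -0.0356, 0.1344]
tool_rot: [3.139, -0.003, 0.352]
wrist_force: [1.0, -0.7, 3.5]
grip_width: 0.206
grip_force: 30.0
[-0.38525523  0.18768717  0.05121314]
time_s: 41.35
tool_pos: [0.4422, -0.0355, 0.1343]
tool_rot: [3.139, -0.003, 0.295]
wrist_force: [0.8, -0.4, 5.1]
grip_width: 0.204
grip_force: 30.0
[-0.29080814  0.24020055 -0.07574042] [ 0.78176866 -0.39361773  5.09433011] [ 0.44222255 -0.03553115  0.13426051]
```

```bash
for i in 1 2 3; do python3 shift.py '[[0,0,0.0001,0,0,0.05,0],[0,0,0,0,0,0,0]]'; python3 -c "from h import *;s=bot.sense();print(s['wrist_torque'],s['qpos'][5])"; done
```

```text
time_s: 41.55
tool_pos: [0.4422, -0.0355, 0.1341]
tool_rot: [3.139, -0.003, 0.246]
wrist_force: [0.9, -0.1, 5.4]
grip_width: 0.205
grip_force: 30.0
[-0.37599011  0.17554601 -0.06648979] 1.0665399039004158
time_s: 41.75
tool_pos: [0.4423, -0.0356, 0.134]
tool_rot: [3.139, -0.004, 0.197]
wrist_force: [1.3, -0.9, 6.2]
grip_width: 0.205
grip_force: 30.0
[-0.44394363  0.06535839 -0.0510391 ] 1.1163579547694518
time_s: 41.95
tool_pos: [0.4423, -0.0356, 0.1339]
tool_rot: [3.139, -0.004, 0.147]
wrist_force: [1.8, -0.9, 5.3]
grip_width: 0.204
grip_force: 30.0
[-0.34556245  0.07003095 -0.03653372] 1.1663372668393615
```

```bash
for i in 1 2 3 4; do python3 shift.py '[[0,0,0.0001,0,0,0.05,0],[0,0,0.0001,0,0,0.05,0],[0,0,0,0,0,0,0]]'|sed -n 2,4p; python3 -c "from h import *;s=bot.sense();print(s['wrist_torque'],s['effort'][5])"; done
```

```text
tool_pos: [0.4423, -0.0362, 0.1339]
tool_rot: [3.138, -0.004, 0.048]
wrist_force: [0.5, -3.8, 6.0]
[-0.73846631  0.23358266  0.50602984] 0.9259895235300064
tool_pos: [0.4428, -0.0361, 0.1339]
tool_rot: [3.139, -0.005, -0.052]
wrist_force: [1.5, -3.4, 6.3]
[-0.62359948 -0.18638756  0.74777484] 1.1741281673312187
tool_pos: [0.443, -0.0361, 0.1339]
tool_rot: [3.14, -0.006, -0.152]
wrist_force: [2.1, -1.9, 6.9]
[-0.56592572 -0.04315865  0.78856966] 1.2116964161396027
tool_pos: [0.4431, -0.0361, 0.1339]
tool_rot: [3.14, -0.006, -0.251]
wrist_force: [1.6, -2.5, 8.2]
[-0.52152048 -0.07524523  1.07178371] 1.5225164964795113
```

Torque has risen to 1 N·m with z constant at 0.1339, so it is at the firm stop. I'll release and retreat.

```bash
python3 shift.py '[[0,0,-0.001,0,0,0,0.5],[0,0,0,0,0,0,0.5],[0,0,0,0,0,0,0.5],[0,0,0,0,0,0,0.5],[0,0,-0.03,0,0,0,0.6],[0,0,-0.04,0,0,0,0.6],[0,0,-0.04,0,0,0,0.6],[-0.04,0,0,0,0,0,0.6],[-0.03,0,0,0,0,0,0.6],[0,0,0,0,0,0,0.6]]'
python3 - <<'E'
from h import *
p,r,s=tool();print(p,s["tool_rot"],s["wrist_force"])
c=bot.calibration("wrist");w=bot.snapshot("wrist")[...,::-1].copy();np.save("w15.npy",c,allow_pickle=True);cv2.imwrite("pics/w15.png",w)
h=cv2.cvtColor(w,cv2.COLOR_BGR2HSV);m=((h[...,1]>150)&(abs(h[...,0].astype(int)-110)<12)&(h[...,2]>50)).astype(np.uint8);m[228:]=0
k=max(cv2.findContours(m,0,2)[0],key=cv2.contourArea);(x,y),q=cv2.minEnclosingCircle(k);print("lid px",x,y,q,cv2.boundingRect(k),"expect",proj(c,[[.4424,-.0375,.128],[.4424+.0505,-.0375,.128],[.4424,-.0375+.0505,.128],[.4424,-.0375-.0505,.128]]))
E
```

```text
time_s: 44.15
tool_pos: [0.371, -0.0165, 0.2427]
tool_rot: [-3.141, -0.001, -0.253]
wrist_force: [0.5, 0.3, 0.6]
grip_width: 0.6
grip_force: 0.0
[ 0.37101562 -0.01654679  0.24272333] [-3.14141073e+00 -1.16347084e-03 -2.53275606e-01] [0.5473086  0.26093672 0.60745694]
lid px 261.4676208496094 99.36994934082031 79.67263793945312 (185, 32, 150, 137) expect [[259.9210252  100.62696128]
 [243.23844824  34.8098096 ]
 [198.12870986 117.27582487]
 [322.82948041  84.29842315]]
```

```bash
python3 - <<'E'
from h import *
for n in("top","scene"):
    a=cv2.imread(f"pics/{n}0.png").astype(int);b=bot.snapshot(n)[...,::-1].astype(int)
    d=(abs(a-b).max(2)>70).astype(np.uint8);d=cv2.morphologyEx(d,cv2.MORPH_OPEN,np.ones((2,2)))
    k,l,st,ce=cv2.connectedComponentsWithStats(d);print(n,[(*ce[i].round().astype(int).tolist(),int(st[i,4])) for i in range(1,k) if st[i,4]>4])
E
```

```text
top [(273, 171, 887), (166, 190, 6), (171, 192, 6), (176, 192, 8), (188, 196, 40), (347, 199, 106), (370, 198, 6), (151, 202, 6), (159, 213, 9), (177, 216, 67), (267, 260, 2993), (252, 222, 8), (368, 225, 36), (347, 227, 71), (253, 236, 17), (218, 325, 1474), (304, 261, 89), (287, 306, 366), (293, 307, 359), (35, 298, 157), (18, 298, 6), (257, 377, 440), (2, 382, 15)]
scene [(135, 2, 16), (149, 1, 42), (171, 3, 68), (201, 24, 2260), (127, 47, 147), (361, 52, 45), (221, 176, 1000), (310, 168, 8), (338, 167, 10), (332, 170, 8), (325, 171, 8), (338, 172, 6), (332, 174, 8), (326, 176, 6), (328, 181, 8), (263, 245, 1101), (149, 244, 113), (123, 261, 82), (163, 267, 208), (134, 286, 34)]
```

```bash
python3 -c "
from cell import bot
print(bot.close_job())"
```

```text
the job is handed in; nothing more can be done
None
```

The jar is charged with all four pieces and the pebbles, the empty scoop is back on the bench, the lid is screwed clockwise to its firm stop, and the job was handed in at about 44 s; I confirmed the empty scoop and seated lid only from image numbers, tool height and torque, and the hand-in returned no verdict.

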